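# Stand the reference vial in the photometer and hold its shutter open at the index

### The job

Stand the small capped amber reference vial upright in the middle of the photometer's little round black sample stage, between the lens tube and the detector, setting it down gently and letting go of it while the lamp shutter is still shut. Then take the upright pull knob of the shutter slide, draw it out against its return spring until its pointer is level with the pointer of the index clip on the scale, and hold it there: finish while still holding the knob, because the shutter springs shut when let go. Do not shift the index clip, and leave the bottle, the beaker and the lens cap alone.

Things in the scene. Friction and masses are not known exactly. Their poses are not given: they have to be found in the camera images.
- photometer: Bench photometer fixed on a drilled aluminium board 150 x 360 mm, board top 25 mm up. Origin: centre of the board's underside, on the bench; z up. Along its y axis, beam 105 mm up, from -y to +y: finned lamp box, flat shutter housing, black lens tube, round sample stage, white detector. The slide comes out to its -x (robot's side; unit turned up to 0.25 rad). Highest part 138 mm (knob 143).
- stage_top (a point): Centre of the upper face of the sample stage: a level black disc 40 mm in diameter, 6 mm thick, on a post, its face 78 mm above the bench. At (0, 100, 78) mm in the photometer's frame; same axes. From this centre 56 mm are free to the lens tube (-y) and 53 mm to the detector (+y); nothing on the x sides.
- standard_vial: The reference vial, a sealed amber glass vial cast full of solid material, with a white ribbed screw cap; 28 mm diameter, straight sides up to 42 mm, cap 24 mm diameter from 45.5 mm to the top at 61 mm; about 45 g. Starts upright on the bench. Origin: centre of its underside; z up along its axis.
- pull_knob: Upright ribbed steel knob, 18 mm diameter, 30 mm tall, on an 18 mm cube block at the slide's outer end. Origin: on the knob's axis at the block's underside, 95 mm above the bench, on a black guide tongue; block top 113, knob top 143 mm up. Shut: at (-70, -30) mm in the photometer's frame, 40 mm out from the housing. Moves only along the photometer's -x. A pointer on its +y side marks its axis.
- shutter_slide (a joint): How far the shutter slide is drawn out, in m: 0 shut (where the spring keeps it), grows along the photometer's -x axis, stop at 0.042. The return spring pulls it shut with about 5.4 N at 0, rising by 1.2 N for each 10 mm.
- index_clip (a joint): Where the index clip is clamped on the scale, in m, on the same scale as shutter_slide: the two pointers are level when shutter_slide has this value. Set anew each time between 0.016 and 0.035. The clip is only held by friction (12 N).
- index_tip (a point): Tip of the index clip's pointer: a small brass saddle 10 mm long (along x) and 8 mm high with a steel thumbscrew, on the +y edge of the guide tongue; the tip is 14 mm to the +y side of the knob's axis line and 98 mm above the bench. Axes as the photometer's.
- pointer (a point): Tip of the knob block's own pointer, 16 mm to +y of the knob's axis and 98 mm above the bench. It is level with the clip when both have the same x in the photometer's frame.
- reagent_bottle: Bystander: white plastic bottle, 54 mm diameter, 95 mm tall. Origin: centre of its underside. Leave alone.
- beaker: Bystander: clear beaker, 60 mm across the rim, 62 mm tall. Origin: centre of its underside. Leave alone.
- lens_cap: Bystander: flat black lens cap, 42 mm diameter, 14 mm thick. Origin: centre of its underside. Leave alone.
Mind the look-alikes: they are no part of the job. Of the things that look like the standard_vial, take the one that is farthest from the robot's base at the start.

How it is judged:
By the outcome, as a careful person would: the job done as asked, in the order asked, and still so for the second after the job is handed in, while the arm keeps its last pose, push and grip.
It also fails if it takes over 58 s, if anything falls off the work surface, if the arm or the gripper's body presses on something with over 40 N, if the wrist force passes 120 N, or if a joint passes its speed limit or range.

### The arm

A 7-joint arm with a two-finger parallel gripper is mounted at the origin on the work surface. World frame = base frame: x ahead of the robot, y to its left, z up, the work surface at z = 0. Lengths are in m, angles in rad, forces in N, time in s.
With the tool pointing down it reaches from about 0.35 to 0.9 m from the base axis. Payload 8.1 kg.
Tool frame: the origin (TCP) lies midway between the tips of the shut fingers; the grasp point (between the pads) lies 19 mm behind it; z points along the fingers, y is the direction in which the jaws open and shut (so a half turn about z gives the same grasp; the last joint's range is limited). The gripper opens to 92 mm and grips with 3 to 60 N. Pads are 19 mm wide; open, the fingers measure 130 mm over their backs; the gripper's body (75 mm by 190 mm) begins 47 mm behind the grasp point.
Start: joints at [1.122, 0.434, 0.025, 1.573, -0.012, 1.134, -0.075], TCP at [0.212, -0.588, 0.227] pointing down, gripper open.
Joint ranges: [-2.62, 2.62], [-0.44, 2.09], [-1.27, 1.32], [0.08, 2.57], [-1.32, 4.46], [0.12, 2], [-2.74, 2.74]. Speed limits (rad/s): [2.22, 2.22, 3.01, 3.01, 3.14, 3.14, 3.14].

### API

Orientations are given as a rotation vector (axis times angle).
In Python, from cell import arm gives the robot as it stands. The module is installed in compiled form; this text tells all that it offers.
- The arm moves only by the tool jog_arm, never from a script. Its argument "increments" is a list of rows, each an object with "slide": the shift along the tool's x, y, z in mm, a list of three; "roll": the turn about the tool's z in rad; "gripper": the opening, from 0 (shut) to 1 (fully open). In form: [{"slide": [x, y, z], "roll": roll, "gripper": gripper}, ...]. A call has exactly 10 rows; each row is the pose to reach, as a shift and turn from the pose commanded when the call began, along the tool's axes at that moment; what a row does not reach only later rows make up. A row lasts 1/12 s, in which the tool goes at most 41.7 mm and 7.16 degrees, less where a joint would pass 70% of its speed; a pose out of reach is approached as far as the arm can. A call with a gripper value outside its range is refused whole. The fingers move at their own pace and stop on an object; "newtons" is the grip in N (left out, the last holds). Time passes only in rows, so rows that repeat a pose let the fingers close, or fill a call up. It gives the time, the measured TCP pose, the force and the opening at its end, in the units of the state.
- arm.observe(): the state, without advancing time (a new reading comes with each control period).
- arm.get_image(name): name is "scene" or "top"; returns a dict with "frame" (480x640x3 uint8, blue, green, red), "depth" (480x640 float32, m along the optical axis (not along the pixel's ray), 0 where there is no reading), "intrinsics" (3x3 intrinsics, pixels), "dist_coeffs" ([k1, k2, p1, p2, k3] as OpenCV has them; the pictures are not rectified), "R" (3x3) and "t" (3): a world point X has camera coordinates R X + t. Camera axes: x right, y down, z forward; pixel columns grow to the right and rows downward; lengths in m; the calibration is good to about 2 mm. A picture is of the moment at which its call begins.
- arm.sign_off(): hands the job in, once; it reports no verdict.
The state is a dict: "clock": time; "joints": joint angles; "dq": joint speeds; "joint_efforts": joint torques, N m; "position": TCP position; "ee_rot": TCP orientation; "force": force on the tool from outside, world axes, zero at the start; "ft_torque": the same for the moment, N m; "width": opening from 0.0 (shut) to 1.0 (fully open).
Only numpy, scipy, OpenCV 4.12 (cv2) and the standard library are available. Lean on these libraries where they do the work, as an engineer would, in place of code of your own. Each camera call takes 0.05 s, during which the arm holds its last target.

## Working session

There is one attempt and no reset: what is moved stays moved. The work goes in short steps, Python scripts to look and compute and a tool call to move; the robot and the scene stay as the last step left them, time stands still between calls to the robot, and variables do not carry over. Pictures are saved under pics/ and viewed, and the job is handed in when it is done.

Besides the shell and the picture viewer there is one more tool, called after "Request:" as name(argument=value, ...) on one line, values as JSON. jog_arm: Moves the arm, as the interface text tells. Its arguments: {"type":"object","properties":{"increments":{"type":"array"},"newtons":{"type":"number"}},"required":["increments"]}

```bash
mkdir -p pics; cat > h.py <<'E'
import numpy as np, cv2
from cell import arm
def grab(n):
    d=arm.get_image(n); np.savez(f'last_{n}.npz',**d); return d
def load(n): return dict(np.load(f'last_{n}.npz'))
def ray(d,px):
    p=cv2.undistortPoints(np.array([[px]],float),d['intrinsics'],d['dist_coeffs'])[0,0]
    R,t=d['R'],d['t']; c=-R.T@t; v=R.T@np.array([p[0],p[1],1.]); return c,v
def onplane(d,px,z):
    c,v=ray(d,px); return c+v*(z-c[2])/v[2]
def bydepth(d,px):
    c,v=ray(d,px); return c+v*float(d['depth'][int(round(px[1])),int(round(px[0]))])
def proj(d,X):
    r=cv2.Rodrigues(d['R'])[0]
    return cv2.projectPoints(np.array(X,float).reshape(-1,3),r,d['t'].astype(float),d['intrinsics'],d['dist_coeffs'])[0].reshape(-1,2)
def tri(d1,p1,d2,p2):
    c1,v1=ray(d1,p1);c2,v2=ray(d2,p2)
    A=np.stack([v1,-v2],1);s=np.linalg.lstsq(A,c2-c1,rcond=None)[0]
    a=c1+v1*s[0];b=c2+v2*s[1];return (a+b)/2,np.linalg.norm(a-b)
E
python3 - <<'E'
from h import *
print(arm.observe())
for n in('scene','top'):
    d=grab(n);cv2.imwrite(f'pics/{n}0.png',d['frame']);print(n,d['intrinsics'],d['dist_coeffs'],-d['R'].T@d['t'],d['R'])
E
```

```text
{'clock': 0.0, 'joints': array([ 1.12243996,  0.43517666,  0.02498249,  1.57412545, -0.01158129,
        1.13397198, -0.07512597]), 'dq': array([-0.00025034, -0.00115809,  0.0002204 , -0.00064432,  0.00016929,
        0.00061264,  0.00128709]), 'joint_efforts': array([-1.56214643e-03, -6.67858100e+01,  9.84349810e-01, -3.14469087e+01,
       -6.04452915e-02,  4.28520993e-02,  1.33246135e-04]), 'position': array([ 0.21157729, -0.58755038,  0.22596289]), 'ee_rot': array([-3.09333319e+00, -5.40007589e-01,  6.60045685e-04]), 'force': array([0.34539036, 0.2925291 , 0.60931378]), 'ft_torque': array([-0.02532741, -0.03424787, -0.00639736]), 'width': 1.0023535555190894}
scene [[500.91400479   0.         327.47728907]
 [  0.         500.91400479 239.6692635 ]
 [  0.           0.           1.        ]] [0.01990746 0.         0.         0.         0.        ] [0.72424761 0.47212922 0.91527513] [[-0.86722586  0.49767756 -0.01537399]
 [ 0.42659133  0.72672231 -0.53841853]
 [-0.2567862  -0.47348888 -0.84253731]]
top [[598.18619209   0.         315.15623003]
 [  0.         598.18619209 232.45460939]
 [  0.           0.           1.        ]] [0.00782336 0.         0.         0.         0.        ] [0.25037139 0.01434847 1.29533341] [[ 0.0260696  -0.99956128  0.0140581 ]
 [-0.97946315 -0.02835292 -0.19961977]
 [ 0.19993078 -0.00856538 -0.97977258]]
```

View pics/scene0.png

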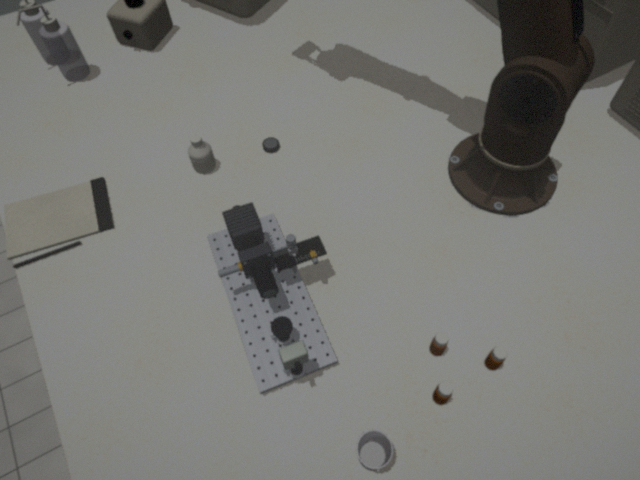

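View pics/top0.png

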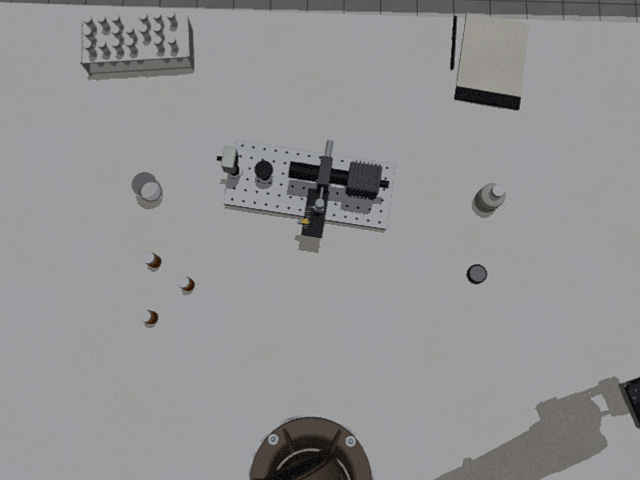

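The scene picture shows three amber vials at about (439,346), (495,359) and (443,394). In the top picture they are at (153,261), (187,284) and (151,318). The photometer is at about (275,300) in scene and (310,185) in top. Next I'll measure the vials and enlarge both areas.

```bash
python3 - <<'E'
from h import *
s=load('scene');t=load('top')
# amber vials: mask in both
for n,d in(('scene',s),('top',t)):
    hsv=cv2.cvtColor(d['frame'],cv2.COLOR_BGR2HSV)
    m=((hsv[...,0]<22)&(hsv[...,1]>110)&(hsv[...,2]>30)).astype(np.uint8)
    k,l,st,c=cv2.connectedComponentsWithStats(m)
    for i in range(1,k):
        if st[i,4]>15: print(n,st[i],c[i].round(1),onplane(d,c[i],0.03).round(3))
def crop(d,x,y,w,h,f,nm):
    cv2.imwrite('pics/'+nm,cv2.resize(d['frame'][y:y+h,x:x+w],None,fx=f,fy=f,interpolation=cv2.INTER_CUBIC))
crop(t,130,235,80,100,6,'v_top.png')
crop(s,415,320,110,100,6,'v_sc.png')
crop(t,210,130,200,130,4,'p_top.png')
crop(s,200,190,150,210,3.8*.75,'p_sc.png')
E
```

```text
scene [310 250   6   7  19] [312.5 252.7] [ 0.497 -0.013  0.03 ]
scene [239 263   3   7  17] [240.1 265.9] [ 0.639 -0.06   0.03 ]
scene [431 342  14  13  80] [437.  348.8] [0.399 0.282 0.03 ]
scene [486 354  16  15 128] [492.  362.6] [0.33  0.352 0.03 ]
scene [434 389  15  15 104] [439.4 397.7] [0.449 0.355 0.03 ]
top [148 255  13  13  67] [155.7 262.1] [0.434 0.341 0.03 ]
top [182 279  12  12  52] [189.5 285.7] [0.386 0.266 0.03 ]
top [146 312  11  12  62] [152.8 318. ] [0.317 0.338 0.03 ]
```

View pics/v_top.png

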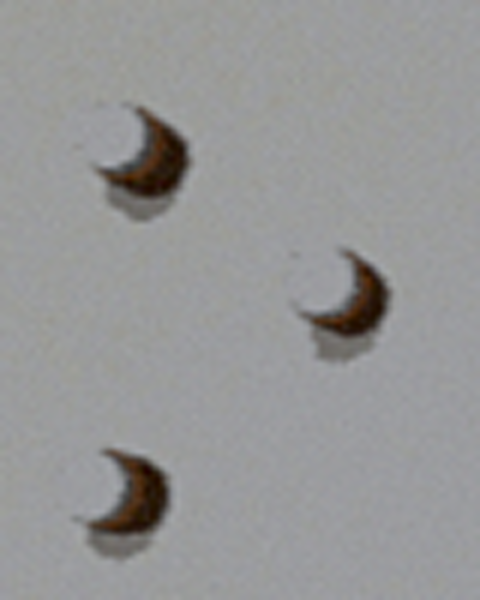

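View pics/v_sc.png

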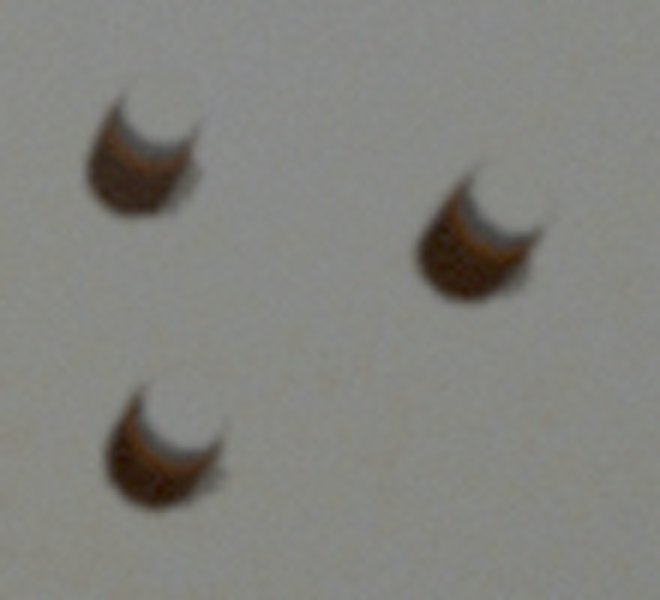

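View pics/p_top.png

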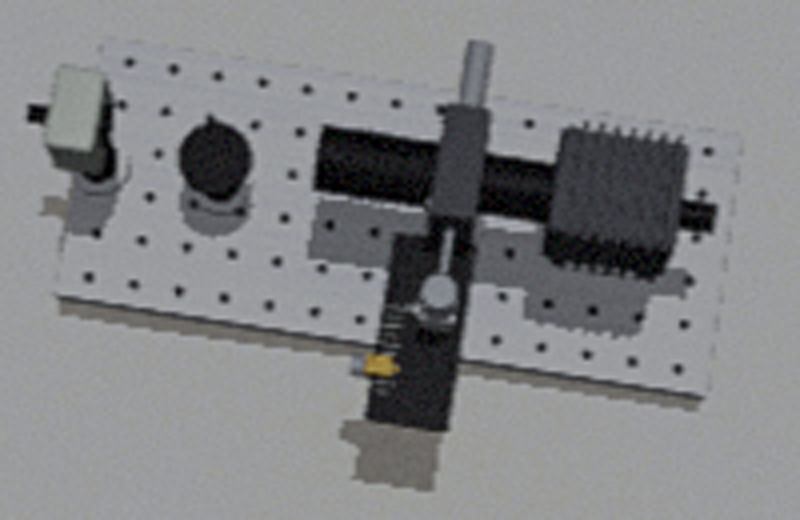

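View pics/p_sc.png

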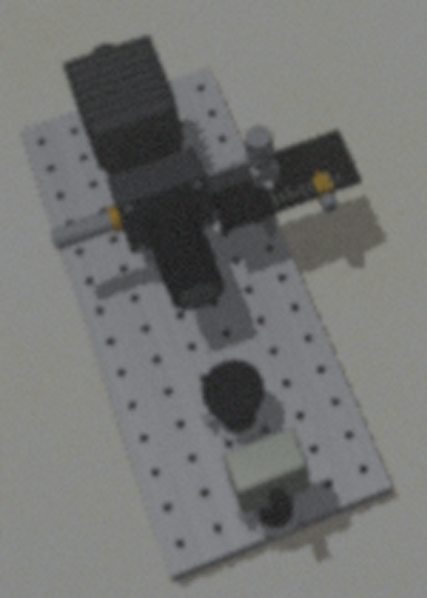

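Three candidates, named by their top-view pixels:
- A at (153,261), about 0.56 m from the base
- B at (187,284), about 0.47 m
- C at (151,318), about 0.47 m

A, which is (443,394) in scene, is the farthest, and the crops confirm all three look the same. Next I'll get precise positions from depth and both views.

```bash
python3 - <<'E'
from h import *
def cloud(d):
    h,w=d['depth'].shape;u,v=np.meshgrid(np.arange(w),np.arange(h))
    p=cv2.undistortPoints(np.stack([u,v],-1).reshape(-1,1,2).astype(float),d['intrinsics'],d['dist_coeffs']).reshape(h,w,2)
    z=d['depth'];P=np.dstack([p[...,0]*z,p[...,1]*z,z]);W=(P-d['t'])@d['R'];W[z==0]=np.nan;return W
for n in('scene','top'):
    d=load(n);W=cloud(d);np.save(f'W_{n}.npy',W)
    print(n,'bench z',np.nanmedian(W[300:400,330:400,2]),np.nanstd(W[340:360,340:380,2]))
    for nm,c in dict(A=(.44,.35),B=(.385,.27),C=(.32,.345)).items():
        m=(np.hypot(W[...,0]-c[0],W[...,1]-c[1])<.035)
        hi=m&(W[...,2]>.052)&(W[...,2]<.075); al=m&(W[...,2]>.015)
        P=W[hi]; v,u=np.nonzero(hi)
        print(nm,hi.sum(),al.sum(),P.mean(0).round(4),P.min(0).round(3),P.max(0).round(3),'px',u.mean().round(1),v.mean().round(1),'onplane61',onplane(d,(u.mean(),v.mean()),.061).round(4))
    # photometer high parts
    m=(W[...,2]>.130)&(W[...,2]<.155)&(abs(W[...,0]-.55)<.2)&(abs(W[...,1])<.2)
    k,l,st,ce=cv2.connectedComponentsWithStats(m.astype(np.uint8))
    for i in range(1,k):
        if st[i,4]>8: P=W[l==i];print(' hi',st[i],ce[i].round(1),np.median(P,0).round(4))
E
```

```text
scene bench z -0.00036815497935518656 0.001656766431827893
A 176 312 [0.441  0.3515 0.0592] [0.428 0.339 0.052] [0.453 0.363 0.063] px 444.8 388.7 onplane61 [0.4416 0.3518 0.061 ]
B 154 302 [0.392  0.2753 0.0601] [0.38  0.263 0.052] [0.403 0.287 0.064] px 441.0 337.7 onplane61 [0.3923 0.2756 0.061 ]
C 175 345 [0.3197 0.349  0.0589] [0.306 0.335 0.052] [0.332 0.361 0.063] px 499.7 352.9 onplane61 [0.3207 0.3493 0.061 ]
 hi [222 202  39  36 923] [241.6 219.7] [ 0.605  -0.0874  0.1355]
 hi [286 234  10  12  99] [290.4 239.2] [0.5466 0.0018 0.1413]
 hi [238 242  35  22 430] [254.5 252.5] [ 0.6153 -0.0082  0.1373]
top bench z 0.001174498897203196 0.0026779186736922735
A 120 202 [0.4392 0.3475 0.0619] [0.427 0.336 0.053] [0.451 0.36  0.07 ] px 148.9 257.4 onplane61 [0.4393 0.3478 0.061 ]
B 120 183 [0.3909 0.2722 0.0617] [0.38  0.261 0.052] [0.403 0.284 0.07 ] px 183.6 281.6 onplane61 [0.391  0.2723 0.061 ]
C 124 202 [0.3191 0.3449 0.0614] [0.308 0.333 0.052] [0.331 0.358 0.07 ] px 145.4 315.7 onplane61 [0.3191 0.345  0.061 ]
 hi [227 147  10   6  15] [230.9 149.7] [0.6546 0.1818 0.1312]
 hi [231 154   4   7  14] [232.4 157.2] [0.6395 0.1758 0.1312]
 hi [317 156  16  30 352] [324.8 170.7] [ 0.6134 -0.012   0.1392]
 hi [347 160  36  35 922] [364.6 176.8] [ 0.6041 -0.0929  0.1374]
 hi [315 199  10  10  72] [319.7 203.3] [ 0.5452 -0.0037  0.1433]
```

```bash
python3 - <<'E'
from h import *
for n,px in(('scene',(282,327)),('top',(263,170))):
    d=load(n);W=np.load(f'W_{n}.npy')
    g=d['frame'].max(2)
    # stage
    m=((W[...,2]>.070)&(W[...,2]<.088)&(g<75)); mm=np.zeros_like(m);mm[px[1]-25:px[1]+25,px[0]-20:px[0]+20]=1;m&=mm
    k,l,st,ce=cv2.connectedComponentsWithStats(m.astype(np.uint8));i=1+st[1:,4].argmax()
    cn=cv2.findContours((l==i).astype(np.uint8),0,1)[0][0];e=cv2.fitEllipse(cn)
    S=onplane(d,ce[i],.078);S2=onplane(d,e[0],.078);print(n,'stage',st[i],ce[i],S.round(4),S2.round(4),'z',np.nanmedian(W[l==i][:,2]))
    # knob top plane
    m=(W[...,2]>.134)&(abs(W[...,0]-.546)<.02)&(abs(W[...,1])<.02)
    v,u=np.nonzero(m);K=onplane(d,(u.mean(),v.mean()),.141);print('knob',u.mean(),v.mean(),K.round(4))
    dv=(S-K)[:2];print('dist',np.hypot(*dv),'yaw',np.arctan2(dv[1],dv[0])-np.arctan2(130,70))
    # board points
    b=(W[...,2]>.018)&(W[...,2]<.032)&(g>90)&(abs(W[...,0]-.6)<.17)&(abs(W[...,1]-.02)<.25)
    k,l,st,ce=cv2.connectedComponentsWithStats(b.astype(np.uint8));i=1+st[1:,4].argmax()
    cn=max(cv2.findContours((l==i).astype(np.uint8),0,1)[0],key=cv2.contourArea)
    q=np.array([onplane(d,p[0].astype(float),.025)[:2] for p in cn],np.float32)
    r=cv2.minAreaRect(q*1000);print('board',r)
E
```

```text
scene stage [271 317  22  21 353] [281.34844193 326.66855524] [0.632  0.1199 0.078 ] [0.632  0.1199 0.078 ] z 0.0775175498566324
knob 290.3529411764706 238.50588235294117 [5.459e-01 2.000e-04 1.410e-01]
dist 0.14743078232918733 yaw -0.12974854242176226
board ((625.6185913085938, 74.73976135253906), (251.78529357910156, 149.44964599609375), 82.60746765136719)
top stage [255 161  18  18 255] [263.35686275 169.48627451] [0.6318 0.117  0.078 ] [0.6318 0.117  0.078 ] z 0.0800776452674786
knob 319.7826086956522 203.17391304347825 [ 0.5456 -0.0034  0.141 ]
dist 0.1480497126613421 yaw -0.12704184404423124
board ((629.6998901367188, 97.3540267944336), (202.08990478515625, 151.32962036132812), 82.60914611816406)
```

Both views agree on the yaw: about -0.129 rad from the board edge and from the stage–knob line, and the distance between those two is 147.7 mm against 147.6 mm nominal. The cameras differ by 3–4 mm in y, within their calibration error, so I'll average them for now and use relative sightings for the placing.

```bash
cat >> h.py <<'E'
from scipy.spatial.transform import Rotation as Ro
yaw=-0.129
ex=np.array([np.cos(yaw),np.sin(yaw),0]);ey=np.array([-np.sin(yaw),np.cos(yaw),0])
def togo(target):
    o=arm.observe();R=Ro.from_rotvec(o['ee_rot']).as_matrix()
    print('t',round(o['clock'],2),'pos',o['position'].round(4),'xax',R[:,0].round(3),'yax',R[:,1].round(3),'tilt',R[2,2].round(4),'w',round(o['width'],3),'F',o['force'].round(1))
    a=[np.arctan2(R[1,1],R[0,1])]
    print('slide',(R.T@(np.array(target)-o['position'])*1000).round(1))
    d=(yaw-a[0]+np.pi/2)%np.pi-np.pi/2; print('world yaw turn to align y with x-phot',d,'=> roll',-d,' j7',o['joints'][6])
E
python3 -c "
from h import *
togo([.45,0,.26]);togo([.4403,.3497,.18])"
```

```text
t 0.1 pos [ 0.2116 -0.5876  0.226 ] xax [ 0.941  0.339 -0.   ] yax [ 0.339 -0.941 -0.001] tilt -1.0 w 1.004 F [-0.7 -0.2 -0.4]
slide [ 423.4 -472.1  -33.4]
world yaw turn to align y with x-phot 1.0960807981633378 => roll -1.0960807981633378  j7 -0.07509281042136612
t 0.1 pos [ 0.2116 -0.5876  0.226 ] xax [ 0.941  0.339 -0.   ] yax [ 0.339 -0.941 -0.001] tilt -1.0 w 1.004 F [-0.7 -0.2 -0.4]
slide [ 532.8 -804.3   47.1]
world yaw turn to align y with x-phot 1.0960807981633378 => roll -1.0960807981633378  j7 -0.07509281042136612
```

Request:
jog_arm(increments=[{"slide": [25,-28,-4],"roll": -0.11,"gripper": 0.6},{"slide": [50,-57,-8],"roll": -0.22,"gripper": 0.6},{"slide": [76,-85,-12],"roll": -0.33,"gripper": 0.6},{"slide": [102,-113,-16],"roll": -0.44,"gripper": 0.6},{"slide": [127,-142,-20],"roll": -0.55,"gripper": 0.6},{"slide": [152,-170,-24],"roll": -0.66,"gripper": 0.6},{"slide": [178,-198,-28],"roll": -0.77,"gripper": 0.6},{"slide": [203,-226,-32],"roll": -0.88,"gripper": 0.6},{"slide": [229,-255,-34],"roll": -0.99,"gripper": 0.6},{"slide": [254,-283,-34],"roll": -1.096,"gripper": 0.6}], newtons=20)

```text
clock: 0.93
position: [0.3552, -0.2338, 0.2611]
ee_rot: [2.354, 2.08, -0.0]
force: [1.3, -0.4, -0.5]
width: 0.599
```

```bash
python3 -c "
from h import *
togo([.45,0,.26]);togo([.4403,.3497,.18]);togo([.4403,.3497,.14])"
```

```text
t 0.93 pos [ 0.3552 -0.2338  0.2611] xax [ 0.123  0.992 -0.001] yax [ 0.992 -0.123  0.001] tilt -1.0 w 0.599 F [ 1.3 -0.4 -0.5]
slide [243.7  65.2   1. ]
world yaw turn to align y with x-phot -0.0054355230185649805 => roll 0.0054355230185649805  j7 0.28764439899130606
t 0.93 pos [ 0.3552 -0.2338  0.2611] xax [ 0.123  0.992 -0.001] yax [ 0.992 -0.123  0.001] tilt -1.0 w 0.599 F [ 1.3 -0.4 -0.5]
slide [589.6  12.5  80.8]
world yaw turn to align y with x-phot -0.0054355230185649805 => roll 0.0054355230185649805  j7 0.28764439899130606
t 0.93 pos [ 0.3552 -0.2338  0.2611] xax [ 0.123  0.992 -0.001] yax [ 0.992 -0.123  0.001] tilt -1.0 w 0.599 F [ 1.3 -0.4 -0.5]
slide [589.6  12.4 120.8]
world yaw turn to align y with x-phot -0.0054355230185649805 => roll 0.0054355230185649805  j7 0.28764439899130606
```

Request:
jog_arm(increments=[{"slide": [37,12,0],"roll": 0,"gripper": 0.6},{"slide": [75,25,0],"roll": 0,"gripper": 0.6},{"slide": [113,38,0],"roll": 0,"gripper": 0.6},{"slide": [151,48,0],"roll": 0,"gripper": 0.6},{"slide": [190,55,0],"roll": 0,"gripper": 0.6},{"slide": [230,60,0],"roll": 0,"gripper": 0.6},{"slide": [270,58,0],"roll": 0,"gripper": 0.6},{"slide": [310,54,5],"roll": 0,"gripper": 0.6},{"slide": [349,48,10],"roll": 0,"gripper": 0.6},{"slide": [388,42,15],"roll": 0,"gripper": 0.6}])

```text
clock: 1.77
position: [0.446, 0.1454, 0.2454]
ee_rot: [2.36, 2.073, -0.0]
force: [0.1, 0.0, -0.1]
width: 0.596
```

```bash
python3 -c "
from h import *
togo([.4403,.3497,.13])"
```

```text
t 1.77 pos [0.446  0.1454 0.2454] xax [ 0.129  0.992 -0.   ] yax [ 0.992 -0.129 -0.   ] tilt -1.0 w 0.596 F [ 0.1  0.  -0.1]
slide [201.8 -32.1 115.4]
world yaw turn to align y with x-phot 0.0005158670359142192 => roll -0.0005158670359142192  j7 -0.7312703009686459
```

Request:
jog_arm(increments=[{"slide": [36,-6,10],"roll": 0,"gripper": 0.6},{"slide": [72,-12,22],"roll": 0,"gripper": 0.6},{"slide": [107,-18,38],"roll": 0,"gripper": 0.6},{"slide": [140,-24,55],"roll": 0,"gripper": 0.6},{"slide": [170,-28,75],"roll": 0,"gripper": 0.6},{"slide": [190,-31,95],"roll": 0,"gripper": 0.6},{"slide": [202,-32,110],"roll": 0,"gripper": 0.6},{"slide": [202,-32,115],"roll": 0,"gripper": 0.6},{"slide": [202,-32,115],"roll": 0,"gripper": 0.6},{"slide": [202,-32,115],"roll": 0,"gripper": 0.6}])

```text
clock: 2.6
position: [0.4409, 0.3471, 0.1307]
ee_rot: [2.36, 2.073, -0.002]
force: [-0.7, -0.3, -0.2]
width: 0.597
```

```bash
python3 - <<'E'
from h import *
togo([.4403,.3497,.018])
o=arm.observe()['position']
for n in('scene','top'):
    d=grab(n);p=proj(d,[o,[.4403,.3497,.061]]);print(n,p.round(1))
    x,y=p[0].astype(int);x0,y0=max(0,x-60),max(0,min(y-50,370))
    im=d['frame'].copy()
    cr=cv2.resize(im[y0:y0+110,x0:x0+130],None,fx=6,fy=5.4,interpolation=cv2.INTER_CUBIC)
    print('crop',x0,y0)
    cv2.imwrite(f'pics/above_{n}.png',cr)
E
```

```text
t 2.6 pos [0.4409 0.3471 0.1307] xax [ 0.129  0.992 -0.001] yax [ 0.992 -0.129 -0.   ] tilt -1.0 w 0.597 F [-0.7 -0.3 -0.2]
slide [  2.6  -0.9 112.7]
world yaw turn to align y with x-phot 0.0006280638126938687 => roll -0.0006280638126938687  j7 -1.2434682265366224
scene [[451.4 373.1]
 [444.7 387.2]]
crop 391 323
top [[140.1 251. ]
 [148.  256.9]]
crop 80 201
```

View pics/above_scene.png

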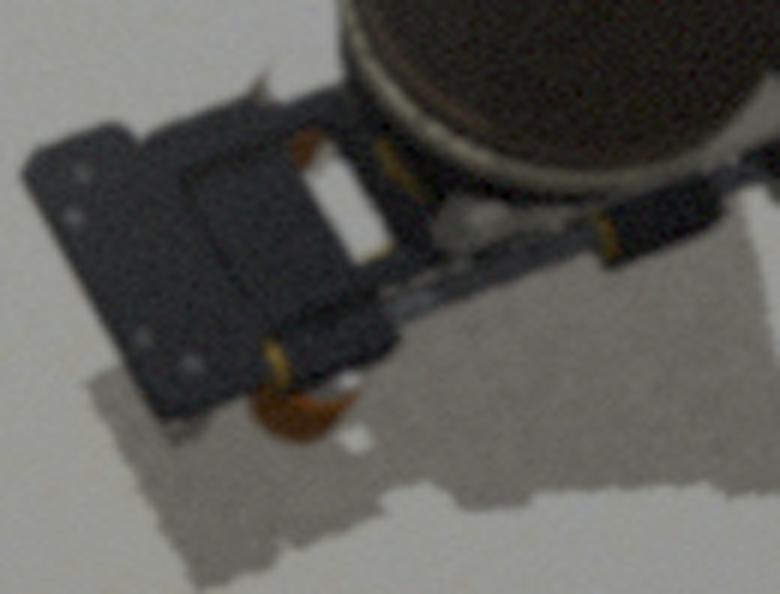

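View pics/above_top.png

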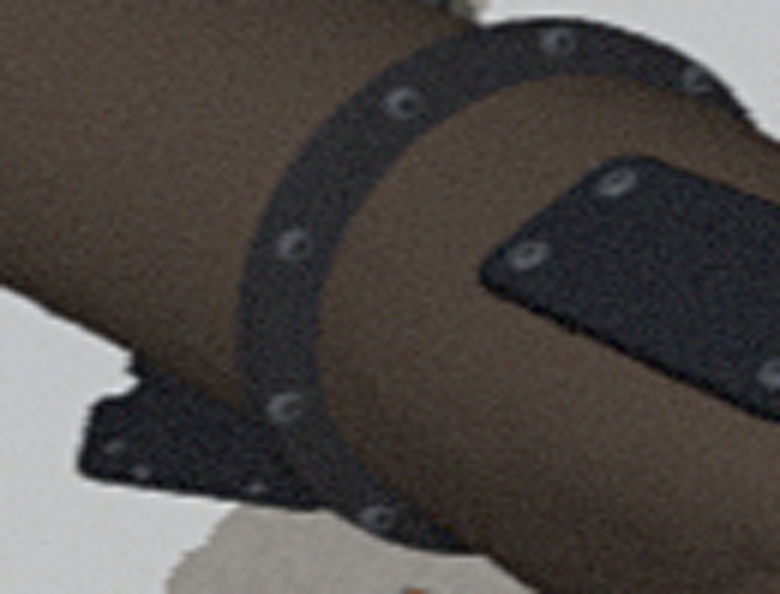

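The scene picture shows the gripper over vial A: its amber body is at about (441,392), with vial B partly hidden at about (442,348). In the top picture the arm hides the vial. I'll descend.

Request:
jog_arm(increments=[{"slide": [1,0,20],"roll": 0,"gripper": 0.6},{"slide": [2,-1,40],"roll": 0,"gripper": 0.6},{"slide": [2,-1,58],"roll": 0,"gripper": 0.6},{"slide": [2,-1,74],"roll": 0,"gripper": 0.6},{"slide": [2,-1,88],"roll": 0,"gripper": 0.6},{"slide": [2,-1,100],"roll": 0,"gripper": 0.6},{"slide": [2,-1,110],"roll": 0,"gripper": 0.6},{"slide": [2,-1,116],"roll": 0,"gripper": 0.6},{"slide": [2,-1,119],"roll": 0,"gripper": 0.6},{"slide": [2,-1,119],"roll": 0,"gripper": 0.6}])

```text
clock: 3.53
position: [0.4401, 0.35, 0.0115]
ee_rot: [2.36, 2.073, -0.0]
force: [0.6, -0.2, 0.5]
width: 0.601
```

Request:
jog_arm(increments=[{"slide": [0,0,0],"roll": 0,"gripper": 0.45},{"slide": [0,0,0],"roll": 0,"gripper": 0.4},{"slide": [0,0,0],"roll": 0,"gripper": 0.35},{"slide": [0,0,0],"roll": 0,"gripper": 0.3},{"slide": [0,0,0],"roll": 0,"gripper": 0.25},{"slide": [0,0,0],"roll": 0,"gripper": 0.2},{"slide": [0,0,0],"roll": 0,"gripper": 0.2},{"slide": [0,0,0],"roll": 0,"gripper": 0.2},{"slide": [0,0,0],"roll": 0,"gripper": 0.2},{"slide": [0,0,0],"roll": 0,"gripper": 0.2}], newtons=20)

```text
clock: 4.37
position: [0.4402, 0.3504, 0.012]
ee_rot: [2.36, 2.073, 0.001]
force: [-0.2, -0.7, 6.1]
width: 0.294
```

Request:
jog_arm(increments=[{"slide": [0,0,-4],"roll": 0,"gripper": 0.2},{"slide": [0,0,-12],"roll": 0,"gripper": 0.2},{"slide": [0,0,-28],"roll": 0,"gripper": 0.2},{"slide": [0,0,-50],"roll": 0,"gripper": 0.2},{"slide": [0,0,-76],"roll": 0,"gripper": 0.2},{"slide": [0,0,-104],"roll": 0,"gripper": 0.2},{"slide": [0,0,-132],"roll": 0,"gripper": 0.2},{"slide": [0,0,-152],"roll": 0,"gripper": 0.2},{"slide": [0,0,-164],"roll": 0,"gripper": 0.2},{"slide": [0,0,-168],"roll": 0,"gripper": 0.2}])

```text
clock: 5.2
position: [0.4406, 0.3509, 0.182]
ee_rot: [2.36, 2.073, 0.005]
force: [0.8, 1.4, -1.1]
width: 0.299
```

```bash
python3 - <<'E'
from h import *
togo([.632,.1185,.18])
for n in('scene','top'):
    d=grab(n);cv2.imwrite(f'pics/lift_{n}.png',d['frame'])
E
```

```text
t 5.2 pos [0.4406 0.3509 0.182 ] xax [0.129 0.992 0.002] yax [ 0.992 -0.129  0.002] tilt -1.0 w 0.299 F [ 0.8  1.4 -1.1]
slide [-205.9  219.8    2. ]
world yaw turn to align y with x-phot 0.00012177844984617714 => roll -0.00012177844984617714  j7 -1.206830033432943
```

View pics/lift_scene.png

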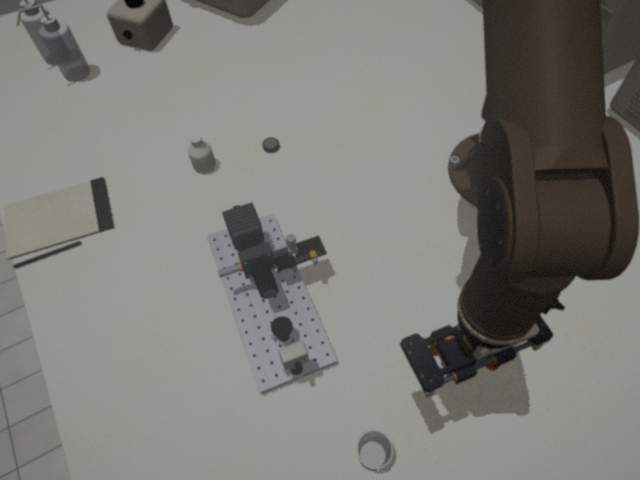

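Request:
jog_arm(increments=[{"slide": [-12,12,0],"roll": 0,"gripper": 0.2},{"slide": [-30,32,0],"roll": 0,"gripper": 0.2},{"slide": [-54,57,0],"roll": 0,"gripper": 0.2},{"slide": [-79,84,0],"roll": 0,"gripper": 0.2},{"slide": [-105,112,0],"roll": 0,"gripper": 0.2},{"slide": [-131,140,0],"roll": 0,"gripper": 0.2},{"slide": [-156,166,0],"roll": 0,"gripper": 0.2},{"slide": [-178,190,0],"roll": 0,"gripper": 0.2},{"slide": [-196,209,0],"roll": 0,"gripper": 0.2},{"slide": [-206,220,0],"roll": 0,"gripper": 0.2}])

```text
clock: 6.13
position: [0.6328, 0.113, 0.1772]
ee_rot: [2.364, 2.068, -0.006]
force: [0.1, 0.5, -0.8]
width: 0.3
```

Request:
jog_arm(increments=[{"slide": [0,0,2],"roll": 0,"gripper": 0.2},{"slide": [0,0,8],"roll": 0,"gripper": 0.2},{"slide": [0,0,16],"roll": 0,"gripper": 0.2},{"slide": [0,0,25],"roll": 0,"gripper": 0.2},{"slide": [0,0,34],"roll": 0,"gripper": 0.2},{"slide": [0,0,43],"roll": 0,"gripper": 0.2},{"slide": [0,0,50],"roll": 0,"gripper": 0.2},{"slide": [0,0,55],"roll": 0,"gripper": 0.2},{"slide": [0,0,56],"roll": 0,"gripper": 0.2},{"slide": [0,0,56],"roll": 0,"gripper": 0.2}])

```text
clock: 6.97
position: [0.6315, 0.1176, 0.1233]
ee_rot: [-2.36, -2.073, 0.001]
force: [0.6, -0.6, 0.6]
width: 0.295
```

```bash
python3 - <<'E'
from h import *
togo([.632,.1185,.092])
for n,(x,y) in(('scene',(230,260)),('top',(210,110))):
    d=grab(n);cv2.imwrite(f'pics/over_{n}.png',cv2.resize(d['frame'][y:y+120,x:x+120],None,fx=5,fy=5,interpolation=cv2.INTER_CUBIC))
E
```

```text
t 6.97 pos [0.6315 0.1176 0.1233] xax [ 0.129  0.992 -0.   ] yax [ 0.992 -0.129 -0.001] tilt -1.0 w 0.295 F [ 0.6 -0.6  0.6]
slide [ 0.9  0.4 31.3]
world yaw turn to align y with x-phot -4.238294467606707e-06 => roll 4.238294467606707e-06  j7 -0.7274548526926349
```

View pics/over_scene.png

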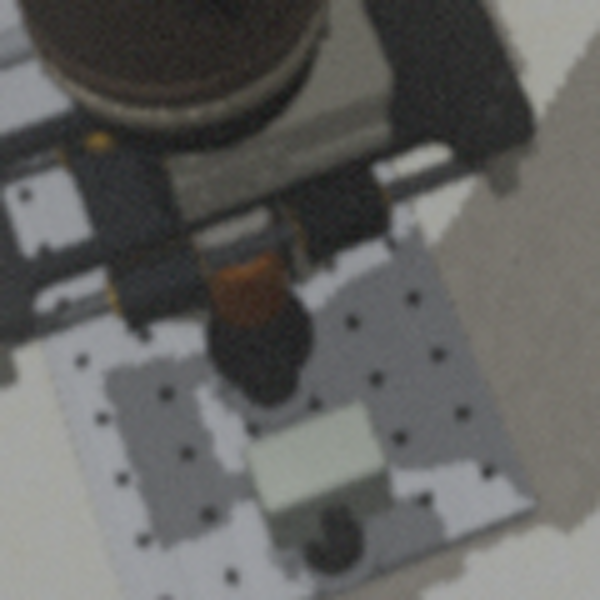

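View pics/over_top.png

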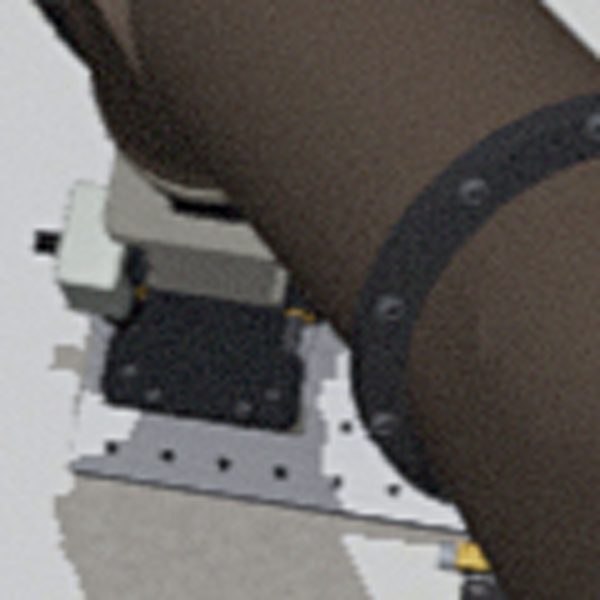

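The scene picture shows the amber vial held upright between the fingers. Its lower edge is at about (280,325), just over the black stage at (282,329). Now I'll measure the vial relative to the stage in the same camera.

```bash
python3 - <<'E'
from h import *
d=load('scene');f=d['frame'][300:345,262:305]
hsv=cv2.cvtColor(f,cv2.COLOR_BGR2HSV)
m=((hsv[...,0]<22)&(hsv[...,1]>110)&(hsv[...,2]>40)).astype(np.uint8)
k,l,st,ce=cv2.connectedComponentsWithStats(m);i=1+st[1:,4].argmax();print(st[i],ce[i]+[262,300])
for r in range(45):
    c=np.nonzero(l[r]==i)[0]
    if len(c):print(r+300,c.min()+262,c.max()+262)
for z in(.109,.111,.113):
  C=np.array([.632,.1199,z]);cam=-d['R'].T@d['t'];h=(cam-C)[:2];h/=np.hypot(*h)
  n=np.r_[h,0]*.014;s=np.array([-h[1],h[0],0])*.014
  print(z,'expected near pt',proj(d,[C+n,C+s,C-s,C]).round(1).tolist())
E
```

```text
[11 11 12 11 52] [278.92307692 315.13461538]
311 282 284
312 281 284
313 277 283
314 274 283
315 274 284
316 274 279
317 273 280
318 275 280
319 278 281
320 280 281
321 281 281
0.109 expected near pt [[281.4, 326.9], [287.6, 317.6], [271.8, 321.7], [279.7, 319.7]]
0.111 expected near pt [[281.3, 326.5], [287.5, 317.2], [271.7, 321.2], [279.6, 319.2]]
0.113 expected near pt [[281.2, 326.0], [287.4, 316.7], [271.5, 320.7], [279.5, 318.7]]
```

```bash
python3 - <<'E'
from h import *
d=load('scene');f=d['frame'].astype(float)
r=cv2.GaussianBlur(f[...,2]-f[...,0],(0,0),0.8)
np.set_printoptions(linewidth=200)
print('cols 268..292');print(np.c_[np.arange(308,332),r[308:332,268:293].astype(int)])
E
```

```text
cols 268..292
[[308   7   8   6   4   3   3   2   1   1   0  -1  -2  -2  -1   0   0   0   0   0   0   3  10  13   8   1]
 [309   6   9   6   3   1   1   0   0   0  -1  -2  -2  -1   0   4   6   5   3   1   1   3   9  12   8   2]
 [310   3   7   5   2   0  -1  -1  -1  -2  -2  -1   0   2   8  15  19  16  10   5   2   4   8   9   5   1]
 [311   1   5   6   2   0  -1  -1   0   0   1   2   6  12  23  31  32  27  18  10   5   4   6   6   3   1]
 [312   0   4   8   6   1   1   4   8  10  13  15  20  28  37  42  38  30  22  14   7   4   5   5   3   2]
 [313  -1   3   8   8   6   9  17  25  29  33  34  38  42  45  43  35  28  23  17   8   3   4   5   4   3]
 [314  -2   1   7  11  14  21  32  41  44  47  47  46  45  42  37  31  27  24  18   9   3   3   4   4   2]
 [315  -2   0   6  13  19  28  38  43  44  45  45  42  38  33  29  27  26  23  17  10   3   1   2   0   0]
 [316  -3  -1   3  12  21  28  34  36  36  36  35  33  30  26  24  23  23  21  17  10   2   0   0  -2  -3]
 [317  -2  -1   1   9  19  26  29  30  30  29  28  27  26  23  22  22  21  19  15   8   0  -3  -3  -4  -5]
 [318   0   0   
[... 782 characters left out ...]
  11   9   8   6   3   1   0   0   0   0   0   0   0  -2]
 [326  -5  -5  -4  -3  -1   0   0   1   1   3   3   3   2   2   0   0   0   0  -1   0   0   0  -1  -1  -2]
 [327  -6  -6  -5  -3  -1   0   0   1   0   0   0   0   0   0   0   0   0   0  -1   0  -1  -1  -1  -1  -2]
 [328  -6  -6  -5  -3  -1   0   0   0   0   0   0   0   0   0   0   0   0  -1  -1  -1  -1   0   0  -1  -2]
 [329  -5  -5  -5  -4  -1  -1   0  -1  -1   0   0   0   0   0  -1   0   0  -1  -2  -2  -1   0   0   0  -2]
 [330  -5  -4  -4  -3  -1   0   0   0   0   0   0   0   0  -1  -2  -1   0   0  -1  -1   0   0   0   0  -2]
 [331  -4  -4  -4  -3  -1   0   1   0   0   0   0   0  -1  -1  -1  -2  -1  -1  -1  -1   0   0   0  -1  -2]]
```

```bash
python3 - <<'E'
from h import *
d=load('scene')
C=np.array([.632,.1199]);cam=-d['R'].T@d['t'];h=(cam[:2]-C);h/=np.hypot(*h);s=np.array([-h[1],h[0]])
P=np.array([np.r_[bydepth(d,(u,v)),u,v] for v in range(314,324) for u in range(274,286)])
a=(P[:,:2]-C)@h;b=(P[:,:2]-C)@s
for v in range(314,324):
    q=P[:,4]==v;print(v,'z',P[q,2].mean().round(4),'toward cam max-ish',np.sort(a[q])[-5:].mean().round(4))
# cylinder fit linear: circle of known r -> center along h
from scipy.optimize import least_squares
r=least_squares(lambda c:np.hypot(a-c[0],b-c[1])-.014,[0,0],loss='soft_l1',f_scale=.002).x
print('centre offset (h,s)',r,'world',C+r[0]*h+r[1]*s)
E
```

```text
314 z 0.1499 toward cam max-ish 0.0098
315 z 0.1487 toward cam max-ish 0.011
316 z 0.1441 toward cam max-ish 0.0106
317 z 0.1405 toward cam max-ish 0.0107
318 z 0.1361 toward cam max-ish 0.0101
319 z 0.1332 toward cam max-ish 0.0106
320 z 0.129 toward cam max-ish 0.0107
321 z 0.125 toward cam max-ish 0.0109
322 z 0.1202 toward cam max-ish 0.0102
323 z 0.18 toward cam max-ish 0.0813
centre offset (h,s) [-3.33628769e-03  4.12566664e-05] world [0.63111483 0.11668301]
```

The edges and depth agree: sideways the vial is within 0.5 mm, but it sits about 3 mm too far towards -y. I'll correct by +3 along tool x while descending to about 3 mm above the stage.

Request:
jog_arm(increments=[{"slide": [1,0,2],"roll": 0,"gripper": 0.2},{"slide": [2,0.5,6],"roll": 0,"gripper": 0.2},{"slide": [3,0.5,11],"roll": 0,"gripper": 0.2},{"slide": [3,0.5,16],"roll": 0,"gripper": 0.2},{"slide": [3,0.5,21],"roll": 0,"gripper": 0.2},{"slide": [3,0.5,25],"roll": 0,"gripper": 0.2},{"slide": [3,0.5,28],"roll": 0,"gripper": 0.2},{"slide": [3,0.5,29],"roll": 0,"gripper": 0.2},{"slide": [3,0.5,29],"roll": 0,"gripper": 0.2},{"slide": [3,0.5,29],"roll": 0,"gripper": 0.2}])

```text
clock: 7.9
position: [0.6326, 0.1206, 0.0948]
ee_rot: [2.36, 2.074, 0.0]
force: [-0.3, 0.4, -0.8]
width: 0.294
```

```bash
cat > vc.py <<'E'
from h import *
import sys
from scipy.optimize import least_squares
nm=sys.argv[1]
togo([.632,.1199,.09])
d=grab('scene')
cv2.imwrite(f'pics/{nm}.png',cv2.resize(d['frame'][270:360,230:330],None,fx=6,fy=6,interpolation=cv2.INTER_CUBIC))
C=np.array([.632,.1199]);cam=-d['R'].T@d['t'];h=(cam[:2]-C);h/=np.hypot(*h);s=np.array([-h[1],h[0]])
f=d['frame'].astype(float);r=cv2.GaussianBlur(f[...,2]-f[...,0],(0,0),.8);r[:,:265]=0;r[:,298:]=0;r[:305]=0;r[345:]=0
k,l,st,ce=cv2.connectedComponentsWithStats((r>12).astype(np.uint8));i=1+st[1:,4].argmax();m=cv2.erode((l==i).astype(np.uint8),np.ones((3,3)))
print(st[i],ce[i])
P=np.array([bydepth(d,(u,v)) for v,u in zip(*np.nonzero(m))])
a=(P[:,:2]-C)@h;b=(P[:,:2]-C)@s
c=least_squares(lambda c:np.hypot(a-c[0],b-c[1])-.014,[0,0],loss='soft_l1',f_scale=.002).x
print('n',len(P),'z',P[:,2].min(),P[:,2].max(),'offset',(c*1000).round(1),'world',(C+c[0]*h+c[1]*s).round(4))
E
python3 vc.py near1
```

```text
t 7.9 pos [0.6326 0.1206 0.0948] xax [0.129 0.992 0.   ] yax [ 0.992 -0.129  0.   ] tilt -1.0 w 0.294 F [-0.3  0.4 -0.8]
slide [-0.8 -0.5  4.8]
world yaw turn to align y with x-phot 8.181508010851601e-05 => roll -8.181508010851601e-05  j7 -0.749455086788369
[274 320  15  13 155] [281.21935484 326.14193548]
n 103 z 0.09102178593937071 0.9152751268910856 offset [-0.2 -0.3] world [0.6323 0.1196]
```

View pics/near1.png

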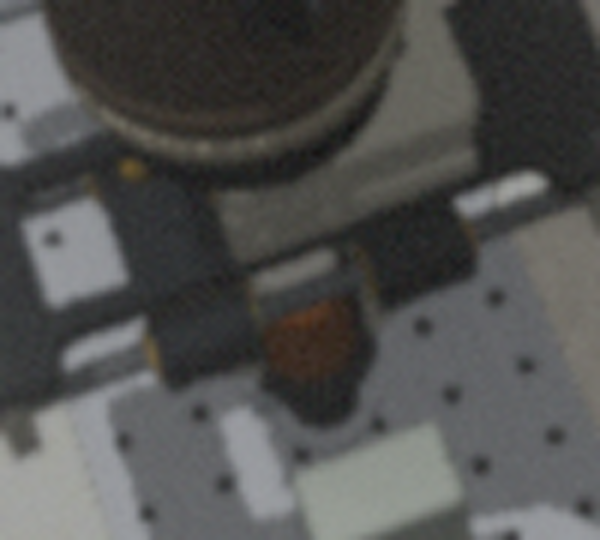

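The crop shows the amber vial centred on the black stage at about (281,326), with an offset of -0.2/-0.3 mm. I'll lower it slowly.

Request:
jog_arm(increments=[{"slide": [0,0,0.5],"roll": 0,"gripper": 0.2},{"slide": [0,0,1],"roll": 0,"gripper": 0.2},{"slide": [0,0,1.5],"roll": 0,"gripper": 0.2},{"slide": [0,0,2],"roll": 0,"gripper": 0.2},{"slide": [0,0,2.4],"roll": 0,"gripper": 0.2},{"slide": [0,0,2.8],"roll": 0,"gripper": 0.2},{"slide": [0,0,3.2],"roll": 0,"gripper": 0.2},{"slide": [0,0,3.6],"roll": 0,"gripper": 0.2},{"slide": [0,0,3.8],"roll": 0,"gripper": 0.2},{"slide": [0,0,3.8],"roll": 0,"gripper": 0.2}])

```text
clock: 8.78
position: [0.6325, 0.1205, 0.0908]
ee_rot: [-2.36, -2.074, 0.0]
force: [0.0, 0.2, -1.0]
width: 0.297
```

Request:
jog_arm(increments=[{"slide": [0,0,0.2],"roll": 0,"gripper": 0.2},{"slide": [0,0,0.4],"roll": 0,"gripper": 0.2},{"slide": [0,0,0.5],"roll": 0,"gripper": 0.2},{"slide": [0,0,0.6],"roll": 0,"gripper": 0.2},{"slide": [0,0,0.7],"roll": 0,"gripper": 0.2},{"slide": [0,0,0.8],"roll": 0,"gripper": 0.2},{"slide": [0,0,0.9],"roll": 0,"gripper": 0.2},{"slide": [0,0,1.0],"roll": 0,"gripper": 0.2},{"slide": [0,0,1.0],"roll": 0,"gripper": 0.2},{"slide": [0,0,1.0],"roll": 0,"gripper": 0.2}])

```text
clock: 9.62
position: [0.6326, 0.1206, 0.0901]
ee_rot: [2.36, 2.073, 0.0]
force: [-1.5, 0.4, 2.6]
width: 0.298
```

Request:
jog_arm(increments=[{"slide": [0,0,0.1],"roll": 0,"gripper": 0.2},{"slide": [0,0,0.2],"roll": 0,"gripper": 0.2},{"slide": [0,0,0.3],"roll": 0,"gripper": 0.2},{"slide": [0,0,0.3],"roll": 0,"gripper": 0.2},{"slide": [0,0,0.3],"roll": 0,"gripper": 0.2},{"slide": [0,0,0.3],"roll": 0,"gripper": 0.2},{"slide": [0,0,0.3],"roll": 0,"gripper": 0.2},{"slide": [0,0,0.3],"roll": 0,"gripper": 0.2},{"slide": [0,0,0.3],"roll": 0,"gripper": 0.2},{"slide": [0,0,0.3],"roll": 0,"gripper": 0.2}])

```text
clock: 10.45
position: [0.6326, 0.1206, 0.0901]
ee_rot: [2.36, 2.073, 0.0]
force: [-2.6, -1.7, 6.7]
width: 0.298
```

The force has risen to 6.7 N, so the vial is seated. I'll release slowly.

Request:
jog_arm(increments=[{"slide": [0,0,0],"roll": 0,"gripper": 0.31},{"slide": [0,0,0],"roll": 0,"gripper": 0.33},{"slide": [0,0,0],"roll": 0,"gripper": 0.36},{"slide": [0,0,0],"roll": 0,"gripper": 0.4},{"slide": [0,0,0],"roll": 0,"gripper": 0.45},{"slide": [0,0,0],"roll": 0,"gripper": 0.5},{"slide": [0,0,0],"roll": 0,"gripper": 0.55},{"slide": [0,0,0],"roll": 0,"gripper": 0.55},{"slide": [0,0,0],"roll": 0,"gripper": 0.55},{"slide": [0,0,0],"roll": 0,"gripper": 0.55}])

```text
clock: 11.28
position: [0.6325, 0.1205, 0.0896]
ee_rot: [2.36, 2.073, -0.0]
force: [-0.1, -0.1, 0.9]
width: 0.55
```

Request:
jog_arm(increments=[{"slide": [0,0,-4],"roll": 0,"gripper": 0.55},{"slide": [0,0,-12],"roll": 0,"gripper": 0.55},{"slide": [0,0,-24],"roll": 0,"gripper": 0.55},{"slide": [0,0,-40],"roll": 0,"gripper": 0.55},{"slide": [0,0,-58],"roll": 0,"gripper": 0.55},{"slide": [0,0,-78],"roll": 0,"gripper": 0.55},{"slide": [0,0,-96],"roll": 0,"gripper": 0.55},{"slide": [0,0,-110],"roll": 0,"gripper": 0.55},{"slide": [0,0,-118],"roll": 0,"gripper": 0.55},{"slide": [0,0,-120],"roll": 0,"gripper": 0.55}])

```text
clock: 12.12
position: [0.6334, 0.121, 0.2123]
ee_rot: [2.359, 2.072, 0.005]
force: [-0.2, 0.1, -0.2]
width: 0.546
```

```bash
python3 - <<'E'
from h import *
togo([.5458,-.0016,.21])
for n,(x,y,w,h,f) in(('scene',(200,190,160,210,2.8)),('top',(210,130,200,130,4))):
    d=grab(n);cv2.imwrite(f'pics/placed_{n}.png',cv2.resize(d['frame'][y:y+h,x:x+w],None,fx=f,fy=f,interpolation=cv2.INTER_CUBIC))
E
```

```text
t 12.12 pos [0.6334 0.121  0.2123] xax [0.129 0.992 0.001] yax [ 0.992 -0.129  0.003] tilt -1.0 w 0.546 F [-0.2  0.1 -0.2]
slide [-132.9  -71.1    1.9]
world yaw turn to align y with x-phot 5.468923133244985e-05 => roll -5.468923133244985e-05  j7 -0.6815079176280081
```

View pics/placed_scene.png

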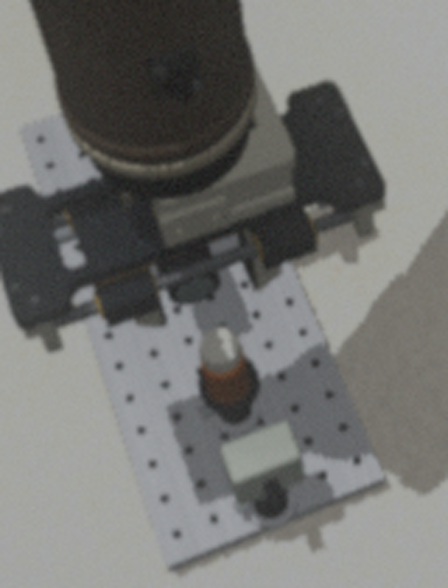

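View pics/placed_top.png

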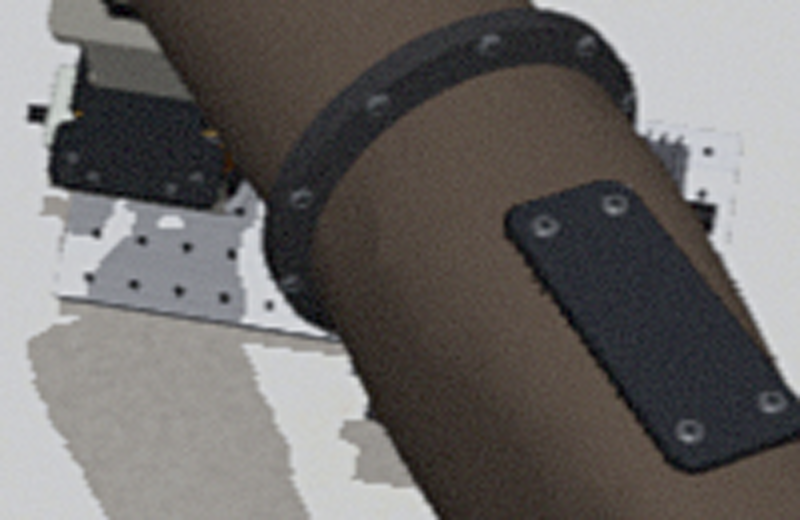

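The scene picture shows the vial standing upright on the stage at about (281,323). The gripper is clear above it and the other bodies are untouched. Next I'll measure the clip and knob from the first pictures.

```bash
python3 - <<'E'
from h import *
np.set_printoptions(linewidth=220)
for n,bx in(('scene',(303,243,326,268)),('top',(294,212,314,228))):
    d=load(n);im=cv2.imread(f'pics/{n}0.png');W=np.load(f'W_{n}.npy');f=im.astype(float)
    yl=np.minimum(f[...,2],f[...,1]*1.2)-f[...,0]
    x0,y0,x1,y1=bx
    sub=yl[y0:y1,x0:x1];print(n);print(sub.astype(int))
    w=np.where(sub>25,sub,0);v,u=np.mgrid[y0:y1,x0:x1]
    c=((w*u).sum()/w.sum(),(w*v).sum()/w.sum());print('clip px',c,'z depth',np.median(W[y0:y1,x0:x1,2][sub>40]))
    K={'scene':np.array([.5459,.0002]),'top':np.array([.5456,-.0034])}[n]
    for z in(.097,.099,.101):
        p=onplane(d,c,z)[:2]-K;print(z,'rel knob: x',(p@ex[:2]*1000).round(2),'y',(p@ey[:2]*1000).round(2))
    for z,xx in((.143,0),(.098,0)):
        pass
for n,(x,y,w,h,f) in(('scene',(270,220,70,60,10)),('top',(285,180,60,60,10))):
    im=cv2.imread(f'pics/{n}0.png');cv2.imwrite(f'pics/clip_{n}.png',cv2.resize(im[y:y+h,x:x+w],None,fx=f,fy=f,interpolation=cv2.INTER_CUBIC))
E
```

```text
scene
[[-1 -2  2  3  0 -1  1  1  4  0  0  0  4  4  0  3  0 -2  1  5  3  4  4]
 [ 1  1  2  0 -1  3  1  3  2  3 -1  4  0  0  3  3  4  3  1  4  3  3  4]
 [-2 -1 -1  5  0  3  1  5  1 -1  0 -1  0  6  0  1  2  7  0  2  4  4  7]
 [-2 -1  2  0 -1  3  3 -3  1  3 -1  0  0  1  4  1  3 -2  1  0  3  4  6]
 [ 3  1  2  4  1  1 -1 -1  1  1  2  1  1 -3 -1  1 -2 -2  0  2 -4  3  4]
 [ 2  1  0  1  3  7  3  6  3  0  3  4  0  0  1  1  1  2  1  2  1  3  4]
 [ 1  0  0  0  3  4  3 10 13 16  4  6  3  2  0  4  4  4  0  5 -1  0  3]
 [-5  0  2  2  3  1  4 25 39 34 27 21  7  2  2  1  2  4  4  2  0  1  5]
 [-2  5 -1 -1  5  5 18 37 54 57 55 45 22  6  2  1 -3  3  0  1  1 -1  2]
 [-1  0 -1  4 -1  4 23 53 67 65 68 60 27  7  2  2  0  3  4  0 -4 -1  4]
 [-1 -1  0 -2  3  6 29 62 67 70 71 63 39 16  6  2  1  6  0 -1 -1  2  3]
 [ 3 -4  0 -1  0 -2 16 53 67 67 66 67 50 32 10  1  0  1  4  0  2  8  3]
 [ 1 -1 -1  0  4  1  5 38 59 64 63 60 58 33 10 -1  3  2  3  4  5  5  5]
 [ 4  3  1 -2  1  2  4 18 50 56 51 45 36 25  7  3  5  5  6  6  5  7  5]
 [ 1  0 -2  3  0 -2  4 10 26 33 30 19 14 10  5  5  5  6  8  6  7  6  6]
 [-3  4  4 -3 
[... 1734 characters left out ...]
  -8]
 [  0  -2  -2  -4  -8  -9  10  65  85  81  91  90  92  88  66  65   8  -6  -5  -7]
 [ -3  -3  -6   0  -5  -8  -5  25  48  44  54  75  78  57  10  10  -1  -8   0  -3]
 [ -4  -5  -5  -2  -3   1  -1   8  13  -6   2  13  18  12 -11 -15   0  -2  -4 -11]
 [  0  -2  -4  -1  -1  -1   1  -1  -5  -4  -5  -8  -7  -2  -3  -3  -2   0   3  -3]
 [  3  -3  -5  -4   2   0   4   1  -2   3   0  -3   2  -3   0   5  -5  -1  -2   3]
 [  4  -2  -2   0   2   0   1   6   4  -5   1   1  -5  -3  -3  -1  -7   0  -7  -3]]
clip px (np.float64(304.4873932492883), np.float64(220.80764538430253)) z depth 0.1044924419462516
0.097 rel knob: x -30.56 y 26.08
0.099 rel knob: x -31.0 y 26.0
0.101 rel knob: x -31.44 y 25.93
```

View pics/clip_scene.png

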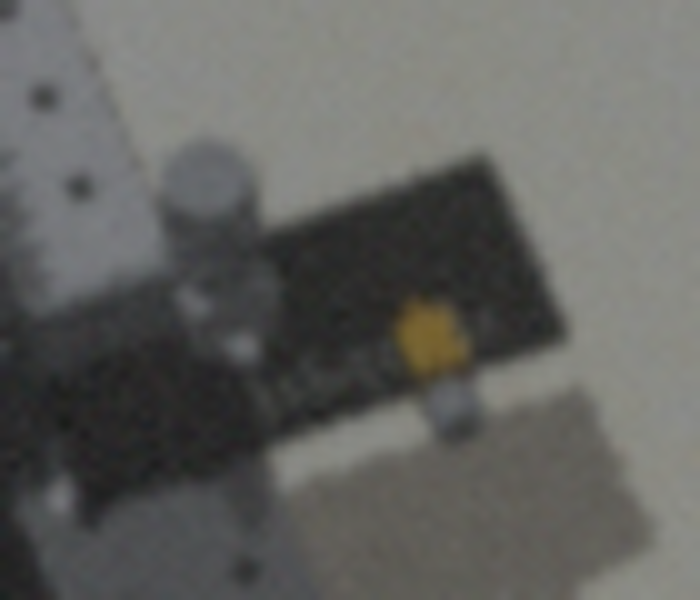

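View pics/clip_top.png

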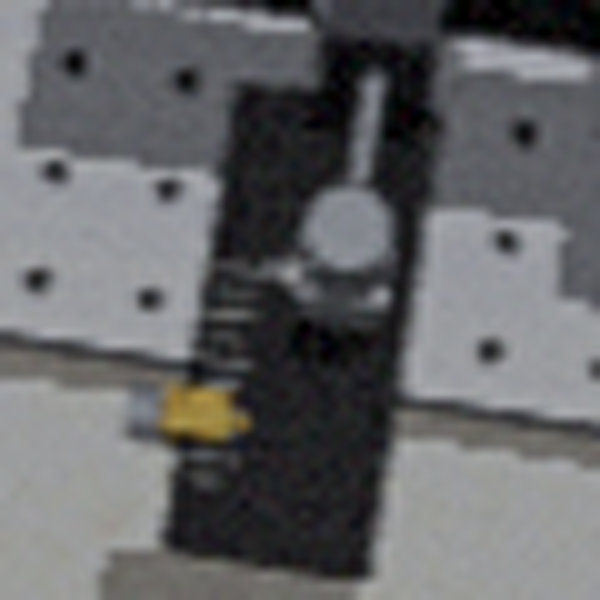

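```bash
python3 - <<'E'
from h import *
np.set_printoptions(linewidth=220)
s,t=load('scene'),load('top')
for n,d,K,o,b in(('scene',s,np.array([.5459,.0001,0]),(270,220),(291,248,300,260)),('top',t,np.array([.5456,-.0034,0]),(285,180),(305,200,318,226))):
    z=np.array([0,0,.098])
    P=proj(d,[K+16*.001*ey+z,K+z+.009*ey]+[K+z+.014*ey-q*ex for q in(.02,.025,.03,.035)])
    print(n,'crop coords: pointer tip,base, clip tip at 20,25,30,35',((P-o+.5)*10).round(0).tolist())
    g=cv2.imread(f'pics/{n}0.png').max(2);x0,y0,x1,y1=b;print(b);print(g[y0:y1,x0:x1])
# tip measure top
a=onplane(t,(309.6,206.4),.098);c=onplane(t,(309.6,221.6),.098)
K=np.array([.5456,-.0034,.098])
for p in(a,c):print('rel K',((p-K)@ex*1000).round(2),((p-K)@ey*1000).round(2))
E
```

```text
scene crop coords: pointer tip,base, clip tip at 20,25,30,35 [[255.0, 377.0], [242.0, 348.0], [350.0, 334.0], [374.0, 325.0], [399.0, 316.0], [423.0, 308.0]]
(291, 248, 300, 260)
[[ 57  62  61  65  74  76  67  53  44]
 [ 68  65  65  68  67  67  66  47  44]
 [ 77  69  66  69  63  67  62  48  39]
 [ 71  65  66  66  66  63  57  48  41]
 [ 63  65  63  67  68  63  55  47  43]
 [ 68  72  82  89  77  60  53  45  44]
 [ 65  83 101 108  91  56  47  48  43]
 [ 59  66  88  96  86  54  40  43  45]
 [ 45  50  63  68  65  49  45  42  45]
 [ 39  43  45  51  53  46  46  52  51]
 [ 41  46  39  51  58  53  51  65  54]
 [ 37  41  41  43  56  65  53  56  62]]
top crop coords: pointer tip,base, clip tip at 20,25,30,35 [[272.0, 277.0], [305.0, 282.0], [266.0, 372.0], [262.0, 395.0], [258.0, 418.0], [255.0, 442.0]]
(305, 200, 318, 226)
[[153 112  44  26  24  38  39  35  44  40  56 103 140]
 [152 114  44  25  29  37  32  28  39  31  73 126 143]
 [147  86  34  32  33  41  30  34  37  29  97 145 141]
 [141  63  22  33  36  34  32  35  30  54 107 142 148]
 [150  66  24  34  30  36  29  33  38  53  99 126 144]

[... 491 characters left out ...]
 5]
 [ 37  45  38  58  49  33  32  32  33  13  15  29  23]
 [ 67  57  36  48  41  29  27  41  26  23  16  23   6]
 [ 46  64  74  86  85  51  29  33  38  42  27  34  21]
 [ 35  45  54  48  39  34  38  34  37  32  31  26  42]
 [ 89 107 103  89  44  34  30  32  37  38  39  28  30]
 [165 154 123  60  30  38  36  33  31  39  37  40  25]
 [160 161 138  69  38  35  30  32  36  35  36  36  35]
 [158 159 150 120  90  35  37  31  34  27  38  36  28]
 [162 159 147 118 116  46  36  35  33  44  36  42  36]
 [120 131 120  72  47  28  45  35  41  40  37  29  37]
 [ 50  41  43  39  36  33  20  34  33  31  37  37  36]
 [ 91  78  60  61  39  45  36  41  36  44  38  37  41]]
rel K 0.92 20.45
rel K -30.77 15.43
```

The top crop shows the knob pointer tip at about (310,206.7) and the clip tip at about (310,221.6), roughly 31 mm apart. Scene suggests a bit more, 33–35 mm, so I'll settle it by comparing the pointers side by side once the slide is drawn out. Moving over the knob.

Request:
jog_arm(increments=[{"slide": [-5,-3,0],"roll": 0,"gripper": 0.4},{"slide": [-18,-10,0],"roll": 0,"gripper": 0.34},{"slide": [-38,-21,0],"roll": 0,"gripper": 0.34},{"slide": [-60,-33,0],"roll": 0,"gripper": 0.34},{"slide": [-82,-45,0],"roll": 0,"gripper": 0.34},{"slide": [-103,-56,0],"roll": 0,"gripper": 0.34},{"slide": [-120,-65,0],"roll": 0,"gripper": 0.34},{"slide": [-129,-70,0],"roll": 0,"gripper": 0.34},{"slide": [-130,-70.5,8],"roll": 0,"gripper": 0.34},{"slide": [-130,-70.5,20],"roll": 0,"gripper": 0.34}])

```text
clock: 13.05
position: [0.5465, 0.0006, 0.1895]
ee_rot: [2.36, 2.072, 0.002]
force: [1.0, 0.7, 0.3]
width: 0.342
```

Request:
jog_arm(increments=[{"slide": [0,0,12],"roll": 0,"gripper": 0.34},{"slide": [0,0,22],"roll": 0,"gripper": 0.34},{"slide": [0,0,28],"roll": 0,"gripper": 0.34},{"slide": [0,0,32],"roll": 0,"gripper": 0.34},{"slide": [0,0,34],"roll": 0,"gripper": 0.34},{"slide": [0,0,34],"roll": 0,"gripper": 0.34},{"slide": [0,0,34],"roll": 0,"gripper": 0.34},{"slide": [0,0,34],"roll": 0,"gripper": 0.34},{"slide": [0,0,34],"roll": 0,"gripper": 0.34},{"slide": [0,0,34],"roll": 0,"gripper": 0.34}])

```text
clock: 13.88
position: [0.5461, 0.0007, 0.156]
ee_rot: [2.36, 2.073, 0.001]
force: [-0.2, -0.7, -0.7]
width: 0.342
```

```bash
python3 - <<'E'
from h import *
togo([.546,.0008,.112])
for n,(x,y,w,h,f) in(('scene',(240,190,120,100,6)),('top',(270,150,100,90,6))):
    d=grab(n);cv2.imwrite(f'pics/kn_{n}.png',cv2.resize(d['frame'][y:y+h,x:x+w],None,fx=f,fy=f,interpolation=cv2.INTER_CUBIC))
E
```

```text
t 13.88 pos [0.5461 0.0007 0.156 ] xax [ 0.129  0.992 -0.   ] yax [ 0.992 -0.129  0.001] tilt -1.0 w 0.342 F [-0.2 -0.7 -0.7]
slide [ 0.1 -0.2 44. ]
world yaw turn to align y with x-phot 0.0001903528238655916 => roll -0.0001903528238655916  j7 -0.5325384329397742
```

View pics/kn_scene.png

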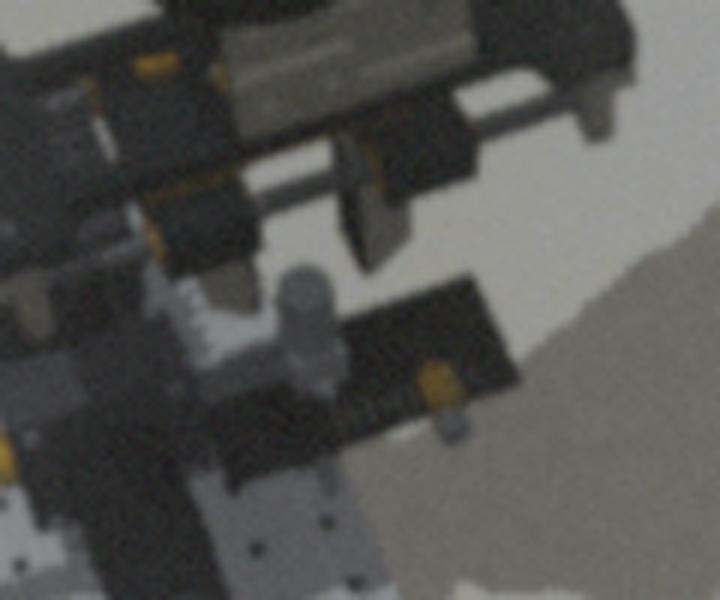

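The crop shows the knob top at about (291,236) in scene pixels, midway between the two finger tips, with the clip clear of both. I'll descend around the knob.

Request:
jog_arm(increments=[{"slide": [0,0,5],"roll": 0,"gripper": 0.34},{"slide": [0,0,11],"roll": 0,"gripper": 0.34},{"slide": [0,0,17],"roll": 0,"gripper": 0.34},{"slide": [0,0,23],"roll": 0,"gripper": 0.34},{"slide": [0,0,29],"roll": 0,"gripper": 0.34},{"slide": [0,0,34],"roll": 0,"gripper": 0.34},{"slide": [0,0,38],"roll": 0,"gripper": 0.34},{"slide": [0,0,41],"roll": 0,"gripper": 0.34},{"slide": [0,0,42],"roll": 0,"gripper": 0.34},{"slide": [0,0,42],"roll": 0,"gripper": 0.34}])

```text
clock: 14.82
position: [0.5466, 0.0009, 0.1164]
ee_rot: [2.358, 2.072, 0.001]
force: [-12.9, -1.8, 36.1]
width: 0.334
```

Request:
jog_arm(increments=[{"slide": [0,0,0],"roll": 0,"gripper": 0.3},{"slide": [0,0,0],"roll": 0,"gripper": 0.26},{"slide": [0,0,0],"roll": 0,"gripper": 0.22},{"slide": [0,0,0],"roll": 0,"gripper": 0.19},{"slide": [0,0,0],"roll": 0,"gripper": 0.16},{"slide": [0,0,0],"roll": 0,"gripper": 0.13},{"slide": [0,0,0],"roll": 0,"gripper": 0.1},{"slide": [0,0,0],"roll": 0,"gripper": 0.1},{"slide": [0,0,0],"roll": 0,"gripper": 0.1},{"slide": [0,0,0],"roll": 0,"gripper": 0.1}], newtons=40)

```text
clock: 15.65
position: [0.5461, 0.0009, 0.1168]
ee_rot: [2.358, 2.072, 0.0]
force: [-14.5, -1.9, 39.9]
width: 0.189
```

```bash
python3 -c "
from h import *
togo([.546,.0008,.112])"
```

```text
t 15.65 pos [0.5461 0.0009 0.1168] xax [ 0.129  0.992 -0.002] yax [ 0.992 -0.129  0.002] tilt -1.0 w 0.189 F [-14.5  -1.9  39.9]
slide [-0.1 -0.1  4.8]
world yaw turn to align y with x-phot -8.386988013864283e-05 => roll 8.386988013864283e-05  j7 -0.5715717260553322
```

Contact stopped the descent at about 40 N up, some 3 mm above the commanded height, probably the inner finger or carriage on the housing edge. The knob is gripped at 17.4 mm, so I'll relieve the load by raising the command.

Request:
jog_arm(increments=[{"slide": [0,0,-1],"roll": 0,"gripper": 0.1},{"slide": [0,0,-2],"roll": 0,"gripper": 0.1},{"slide": [0,0,-2.8],"roll": 0,"gripper": 0.1},{"slide": [0,0,-3],"roll": 0,"gripper": 0.1},{"slide": [0,0,-3],"roll": 0,"gripper": 0.1},{"slide": [0,0,-3],"roll": 0,"gripper": 0.1},{"slide": [0,0,-3],"roll": 0,"gripper": 0.1},{"slide": [0,0,-3],"roll": 0,"gripper": 0.1},{"slide": [0,0,-3],"roll": 0,"gripper": 0.1},{"slide": [0,0,-3],"roll": 0,"gripper": 0.1}])

```text
clock: 16.48
position: [0.546, 0.0009, 0.1171]
ee_rot: [2.359, 2.074, 0.0]
force: [-4.1, 0.4, 10.2]
width: 0.19
```

```bash
python3 - <<'E'
from h import *
togo([.546,.0008,.112])
for n,(x,y,w,h,f) in(('scene',(200,180,160,150,4)),('top',(270,150,100,90,6))):
    d=grab(n);cv2.imwrite(f'pics/gr_{n}.png',cv2.resize(d['frame'][y:y+h,x:x+w],None,fx=f,fy=f,interpolation=cv2.INTER_CUBIC))
E
```

```text
t 16.48 pos [0.546  0.0009 0.1171] xax [ 0.128  0.992 -0.   ] yax [ 0.992 -0.128  0.   ] tilt -1.0 w 0.19 F [-4.1  0.4 10.2]
slide [-0.1  0.   5.1]
world yaw turn to align y with x-phot -0.00019176822199917787 => roll 0.00019176822199917787  j7 -0.5686722243456688
```

View pics/gr_scene.png

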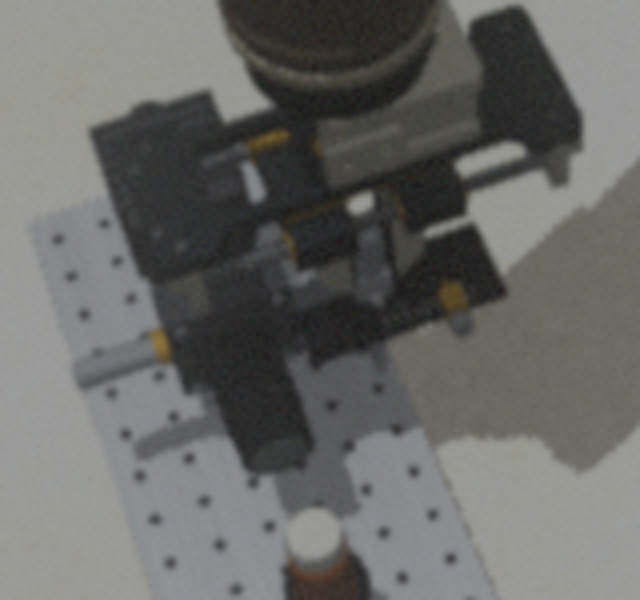

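View pics/gr_top.png

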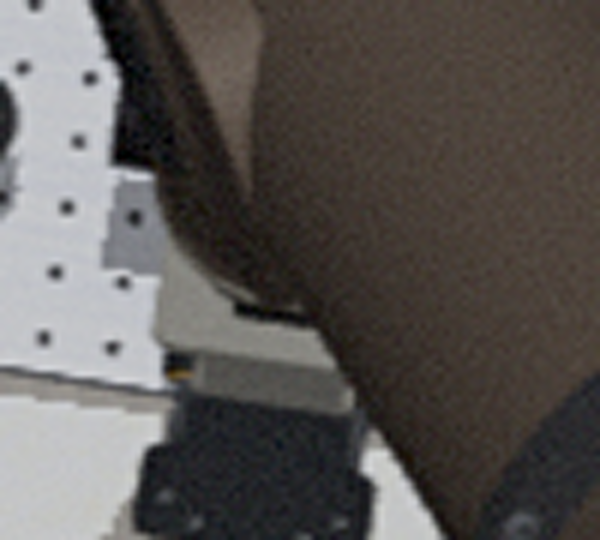

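The wing of the gripper body seems to rest on the housing. I'll open slightly, raise 4 mm and grip again so the pull is free of it.

Request:
jog_arm(increments=[{"slide": [0,0,0],"roll": 0,"gripper": 0.23},{"slide": [0,0,-1],"roll": 0,"gripper": 0.25},{"slide": [0,0,-2.5],"roll": 0,"gripper": 0.25},{"slide": [0,0,-4],"roll": 0,"gripper": 0.25},{"slide": [0,0,-4],"roll": 0,"gripper": 0.25},{"slide": [0,0,-4],"roll": 0,"gripper": 0.25},{"slide": [0,0,-4],"roll": 0,"gripper": 0.25},{"slide": [0,0,-4],"roll": 0,"gripper": 0.25},{"slide": [0,0,-4],"roll": 0,"gripper": 0.25},{"slide": [0,0,-4],"roll": 0,"gripper": 0.25}])

```text
clock: 17.42
position: [0.5459, 0.0007, 0.1205]
ee_rot: [-2.36, -2.073, 0.0]
force: [-0.5, -0.3, 0.1]
width: 0.251
```

Request:
jog_arm(increments=[{"slide": [0,0,0],"roll": 0,"gripper": 0.22},{"slide": [0,0,0],"roll": 0,"gripper": 0.2},{"slide": [0,0,0],"roll": 0,"gripper": 0.18},{"slide": [0,0,0],"roll": 0,"gripper": 0.15},{"slide": [0,0,0],"roll": 0,"gripper": 0.12},{"slide": [0,0,0],"roll": 0,"gripper": 0.1},{"slide": [0,0,0],"roll": 0,"gripper": 0.1},{"slide": [0,0,0],"roll": 0,"gripper": 0.1},{"slide": [0,0,0],"roll": 0,"gripper": 0.1},{"slide": [0,0,0],"roll": 0,"gripper": 0.1}], newtons=40)

```text
clock: 18.25
position: [0.5458, 0.0007, 0.1206]
ee_rot: [-2.36, -2.074, 0.0]
force: [-2.1, 0.1, 0.9]
width: 0.186
```

Request:
jog_arm(increments=[{"slide": [0,-2,0],"roll": 0,"gripper": 0.1},{"slide": [0,-4,0],"roll": 0,"gripper": 0.1},{"slide": [0,-7,0],"roll": 0,"gripper": 0.1},{"slide": [0,-10,0],"roll": 0,"gripper": 0.1},{"slide": [0,-13,0],"roll": 0,"gripper": 0.1},{"slide": [0,-16,0],"roll": 0,"gripper": 0.1},{"slide": [0,-18,0],"roll": 0,"gripper": 0.1},{"slide": [0,-20,0],"roll": 0,"gripper": 0.1},{"slide": [0,-20,0],"roll": 0,"gripper": 0.1},{"slide": [0,-20,0],"roll": 0,"gripper": 0.1}])

```text
clock: 19.08
position: [0.5277, 0.003, 0.1207]
ee_rot: [2.359, 2.072, 0.004]
force: [7.0, 0.2, -8.0]
width: 0.184
```

```bash
cat > look.py <<'E'
from h import *
import sys
togo([.546,.0008,.12])
o=arm.observe();print('out of shut along -x:',(-(o['position']-np.array([.5459,.0007,0]))@ex*1000).round(2))
for n,(x,y,w,h,f) in(('scene',(270,220,70,60,10)),('top',(270,150,100,90,6))):
    d=grab(n);cv2.imwrite(f'pics/{sys.argv[1]}_{n}.png',cv2.resize(d['frame'][y:y+h,x:x+w],None,fx=f,fy=f,interpolation=cv2.INTER_CUBIC))
E
python3 look.py p20
```

```text
t 19.08 pos [0.5277 0.003  0.1207] xax [0.129 0.992 0.001] yax [ 0.992 -0.129  0.003] tilt -1.0 w 0.184 F [ 7.   0.2 -8. ]
slide [ 0.1 18.4  0.7]
world yaw turn to align y with x-phot 0.0005642516979238454 => roll -0.0005642516979238454  j7 -0.5724356201565611
out of shut along -x: 18.31
```

View pics/p20_scene.png

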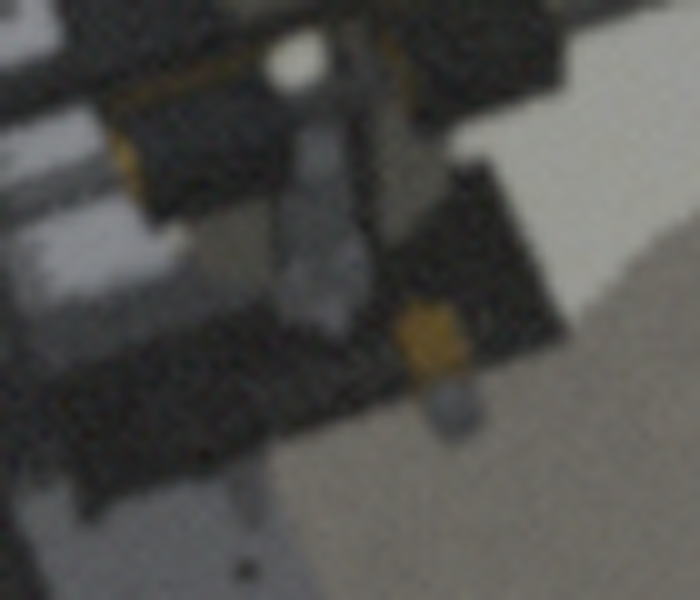

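```bash
python3 - <<'E'
from h import *
s,t=load('scene'),load('top')
for n,d,K,o in(('scene',s,np.array([.5459,.0001,0]),(270,220)),('top',t,np.array([.5456,-.0034,0]),(285,180))):
    for q in(0,.0185):
        for nm,z,pts in(('blocktop',.113,[(9,9),(-9,9),(-9,-9),(9,-9)]),('blockbot+y',.095,[(9,9),(-9,9)]),('ptr',.098,[(0,9),(0,16)]),('cliptip 25,30,33,35',.098,[(-25,14),(-30,14),(-33,14),(-35,14)]),('knobtop',.143,[(0,0)])):
            if nm.startswith('clip') and q: continue
            X=[K+(a/1000-(q if nm[0]!='c' else 0))*ex+b/1000*ey+np.array([0,0,z]) for a,b in pts]
            print(n,q,nm,((proj(d,X)-o+.5)*10).round(0).astype(int).tolist())
E
```

```text
scene 0 blocktop [[191, 323], [281, 291], [248, 217], [159, 248]]
scene 0 blockbot+y [[199, 372], [287, 341]]
scene 0 ptr [[242, 348], [255, 377]]
scene 0 cliptip 25,30,33,35 [[374, 325], [399, 316], [413, 311], [423, 308]]
scene 0 knobtop [[207, 184]]
scene 0.0185 blocktop [[284, 290], [373, 259], [339, 185], [250, 216]]
scene 0.0185 blockbot+y [[290, 340], [378, 308]]
scene 0.0185 ptr [[333, 316], [346, 345]]
scene 0.0185 knobtop [[302, 151]]
top 0 blocktop [[313, 222], [299, 307], [387, 320], [400, 235]]
top 0 blockbot+y [[312, 244], [298, 327]]
top 0 ptr [[305, 282], [272, 277]]
top 0 cliptip 25,30,33,35 [[262, 395], [258, 418], [256, 433], [255, 442]]
top 0 knobtop [[353, 234]]
top 0.0185 blocktop [[299, 309], [285, 394], [373, 408], [386, 323]]
top 0.0185 blockbot+y [[298, 330], [284, 414]]
top 0.0185 ptr [[291, 368], [258, 363]]
top 0.0185 knobtop [[339, 324]]
```

View pics/p20_top.png

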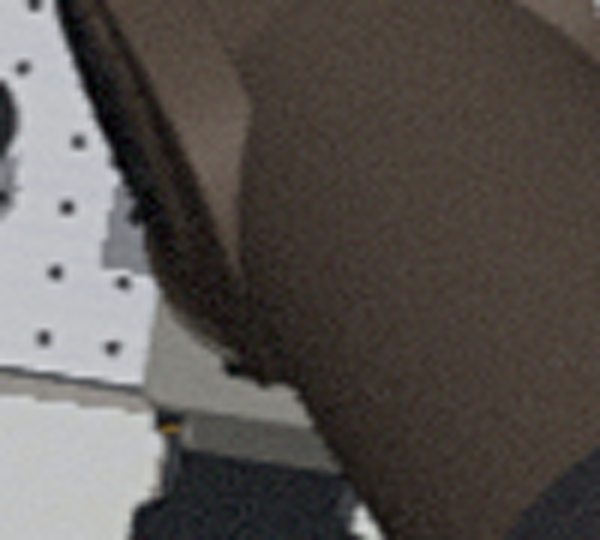

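The scene crop shows the pointer root at about (303.8,251.5) and the brass clip at about (312,253), undisturbed. The projected pointer model matches. I'll pull on to about 30 mm, then compare the two directly.

Request:
jog_arm(increments=[{"slide": [0,-1,0],"roll": 0,"gripper": 0.1},{"slide": [0,-2.5,0],"roll": 0,"gripper": 0.1},{"slide": [0,-4,0],"roll": 0,"gripper": 0.1},{"slide": [0,-5.5,0],"roll": 0,"gripper": 0.1},{"slide": [0,-7,0],"roll": 0,"gripper": 0.1},{"slide": [0,-8.5,0],"roll": 0,"gripper": 0.1},{"slide": [0,-9.5,0],"roll": 0,"gripper": 0.1},{"slide": [0,-10,0],"roll": 0,"gripper": 0.1},{"slide": [0,-10,0],"roll": 0,"gripper": 0.1},{"slide": [0,-10,0],"roll": 0,"gripper": 0.1}])

```text
clock: 20.02
position: [0.5182, 0.0043, 0.1207]
ee_rot: [2.359, 2.072, 0.005]
force: [8.9, -1.6, -8.8]
width: 0.185
```

```bash
python3 look.py p30; python3 look.py p30b
```

```text
t 20.02 pos [0.5182 0.0043 0.1207] xax [0.129 0.992 0.001] yax [ 0.992 -0.129  0.004] tilt -1.0 w 0.185 F [ 8.9 -1.6 -8.8]
slide [ 0.1 28.   0.8]
world yaw turn to align y with x-phot 0.0005744346524294563 => roll -0.0005744346524294563  j7 -0.5759386683978664
out of shut along -x: 27.96
t 20.12 pos [0.5182 0.0043 0.1207] xax [0.129 0.992 0.001] yax [ 0.992 -0.129  0.004] tilt -1.0 w 0.184 F [ 8.5  0.1 -9.3]
slide [ 0.2 28.   0.8]
world yaw turn to align y with x-phot 0.0006310098919859453 => roll -0.0006310098919859453  j7 -0.5759749814579632
out of shut along -x: 27.95
```

View pics/p30b_scene.png

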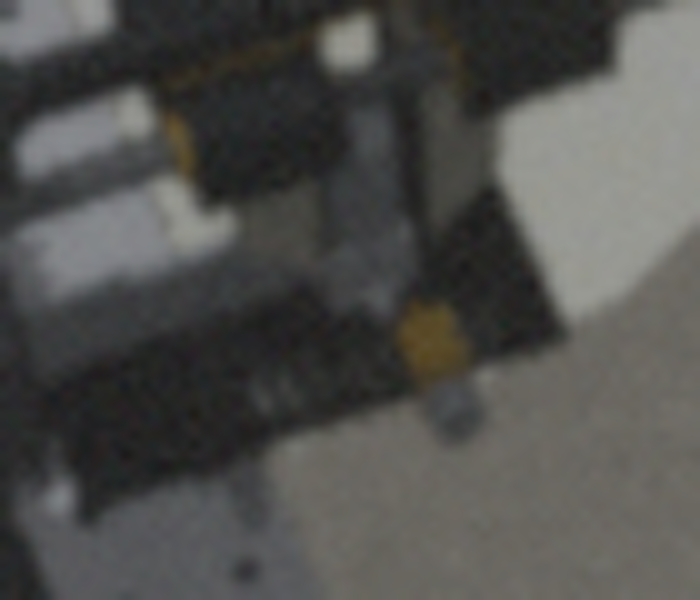

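```bash
cat > avg.py <<'E'
from h import *
import sys
F=np.mean([arm.get_image('scene')['frame'].astype(float) for _ in range(10)],0)
np.save(f'avg_{sys.argv[1]}.npy',F)
c=F[232:268,295:330]
c=np.clip((c-25)*1.6,0,255).astype(np.uint8)
cv2.imwrite(f'pics/avg_{sys.argv[1]}.png',cv2.resize(c,None,fx=20,fy=16,interpolation=cv2.INTER_CUBIC) if 0 else cv2.resize(c,None,fx=16,fy=16,interpolation=cv2.INTER_CUBIC))
np.set_printoptions(linewidth=220)
print('rows 245..262, cols 302..320 green');print(np.c_[np.arange(245,263),F[245:263,302:321,1].round().astype(int)])
E
python3 avg.py a30
```

```text
rows 245..262, cols 302..320 green
[[245  59  66  74  73  68  68  70  67  66  54  40  37  35  36  36  37  33  36  35]
 [246  62  67  70  70  68  67  66  67  64  55  40  36  36  36  36  38  36  35  36]
 [247  61  66  67  66  66  67  69  68  62  54  40  37  35  36  35  37  37  36  34]
 [248  58  65  66  66  70  74  74  69  57  49  39  36  35  35  35  37  36  36  35]
 [249  51  64  66  66  71  81  82  64  48  44  38  38  39  39  37  36  36  36  34]
 [250  44  60  65  58  61  74  78  60  49  55  50  52  56  47  38  37  38  37  37]
 [251  39  48  49  45  44  56  66  54  54  63  66  69  72  58  42  40  47  40  37]
 [252  34  36  37  35  38  41  48  51  63  70  73  73  75  63  47  44  48  42  38]
 [253  37  36  36  36  34  38  41  50  69  72  72  73  73  64  55  43  44  40  37]
 [254  35  36  36  38  38  40  47  47  63  72  74  73  71  68  64  47  38  39  41]
 [255  36  35  40  46  45  42  49  46  54  70  70  70  69  69  62  48  43  50  55]
 [256  39  40  42  45  47  42  45  47  48  62  69  66  65  62  60  61  77  82  83]
 [257  43  47  46  43  46  43  40  44  42  52  61  61  64  64  67  88 111 104  97]
 [258  45  42  42  38  44  45  41  37  40  48  58  67  70  72  73  88 109 106 100]
 [259  46  40  36  37  38  42  44  47  54  61  65  70  76  76  75  81  97 102 100]
 [260  42  38  37  38  48  58  66  73  84  81  70  71  75  76  74  76  88  99 102]
 [261  38  46  57  61  71  86  92  94  98  94  78  73  72  72  67  71  85 100 103]
 [262  61  73  86  92  95 101 102 103 103 101  92  75  68  65  64  71  87 101 103]]
```

View pics/avg_a30.png

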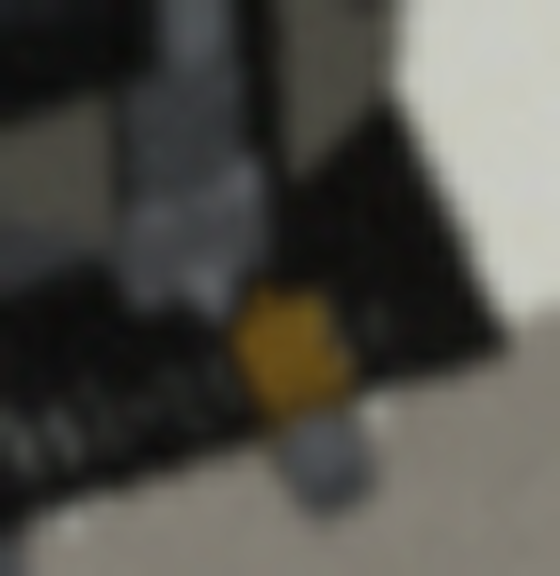

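```bash
python3 - <<'E'
from h import *
s,t=load('scene'),load('top')
def T(a,b,n):
    X,g=tri(s,a,t,b);print(n,X.round(4),'gap',round(g*1000,1));return X
K=T((290.35,238.0),(319.6,202.6),'knob top')
S=T((281.35,326.67),(263.36,169.49),'stage')
C=T((312.5,253.5),(304.5,220.8),'clip c')
P=T((294.2,255),(311.0,206.9),'pointer')
for n,X in(('S',S),('C',C),('P',P)):
    D=X-K;print(n,'rel knob x,y,z',(D@ex*1000).round(2),(D@ey*1000).round(2),(D[2]*1000).round(2))
E
```

```text
knob top [ 0.546  -0.0023  0.14  ] gap 2.4
stage [0.6322 0.1178 0.0744] gap 1.6
clip c [0.5169 0.0269 0.1018] gap 1.8
pointer [0.5475 0.0135 0.1022] gap 1.0
S rel knob x,y,z 70.01 130.16 -65.63
C rel knob x,y,z -32.65 25.16 -38.29
P rel knob x,y,z -0.57 15.85 -37.83
```

The triangulated frame checks out: stage relative to knob comes to (70.0, 130.2) mm against (70, 130). The clip lies 32.1–32.7 mm out, while the slide is now at about 28 mm. Pulling about 4.3 mm further.

Request:
jog_arm(increments=[{"slide": [0,-0.6,0],"roll": 0,"gripper": 0.1},{"slide": [0,-1.2,0],"roll": 0,"gripper": 0.1},{"slide": [0,-1.8,0],"roll": 0,"gripper": 0.1},{"slide": [0,-2.4,0],"roll": 0,"gripper": 0.1},{"slide": [0,-3,0],"roll": 0,"gripper": 0.1},{"slide": [0,-3.6,0],"roll": 0,"gripper": 0.1},{"slide": [0,-4.2,0],"roll": 0,"gripper": 0.1},{"slide": [0,-4.5,0],"roll": 0,"gripper": 0.1},{"slide": [0,-4.5,0],"roll": 0,"gripper": 0.1},{"slide": [0,-4.5,0],"roll": 0,"gripper": 0.1}])

```text
clock: 21.55
position: [0.5139, 0.0049, 0.1207]
ee_rot: [2.359, 2.071, 0.005]
force: [8.8, -0.5, -10.2]
width: 0.185
```

```bash
python3 look.py p32;python3 avg.py a32
```

```text
t 21.55 pos [0.5139 0.0049 0.1207] xax [0.129 0.992 0.001] yax [ 0.992 -0.129  0.004] tilt -1.0 w 0.185 F [  8.8  -0.5 -10.2]
slide [ 0.1 32.4  0.8]
world yaw turn to align y with x-phot 0.0006087825415987957 => roll -0.0006087825415987957  j7 -0.5774944119343285
out of shut along -x: 32.28
rows 245..262, cols 302..320 green
[[245  67  67  64  69  72  70  69  66  67  66  64  58  42  35  36  36  37  38  36]
 [246  60  60  64  68  66  68  67  66  68  66  65  57  44  37  38  36  36  36  36]
 [247  51  52  57  65  68  67  69  72  74  67  62  51  40  36  34  36  37  36  34]
 [248  40  43  51  62  66  67  72  80  81  65  50  43  37  36  35  35  37  36  35]
 [249  35  36  44  58  62  63  67  77  81  63  43  40  40  39  36  37  36  37  38]
 [250  33  35  38  46  46  47  51  61  70  63  51  53  57  46  38  36  41  38  36]
 [251  34  36  37  38  37  38  40  48  61  66  67  69  73  58  40  42  47  41  36]
 [252  34  36  34  34  35  35  36  47  64  71  70  73  74  63  48  42  48  42  36]
 [253  34  33  35  35  36  38  41  50  68  73  73  74  72  64  56  46  44  41  38]
 [254  34  34  35  39  39  41  46  47  62  72  73  72  72  70  66  48  40  38  38]
 [255  36  37  40  45  44  43  49  46  55  68  72  70  72  69  62  47  42  50  53]
 [256  39  41  42  43  48  43  45  45  50  62  67  65  64  63  58  51  62  78  83]
 [257  45  47  45  42  48  44  41  41  45  51  58  62  64  64  63  69  86  97  97]
 [258  52  45  43  40  44  46  41  38  41  50  59  66  70  72  70  79  96 101  99]
 [259  59  44  38  38  38  43  43  47  55  59  64  70  75  75  75  79  96 101 101]
 [260  49  41  39  40  46  57  65  72  84  80  70  72  75  75  73  76  88  99 102]
 [261  44  51  56  62  72  86  92  93  98  93  77  71  73  70  66  70  86 100 102]
 [262  67  80  88  92  96 100 102 102 103 101  92  76  67  64  63  70  88 101 103]]
```

View pics/avg_a32.png

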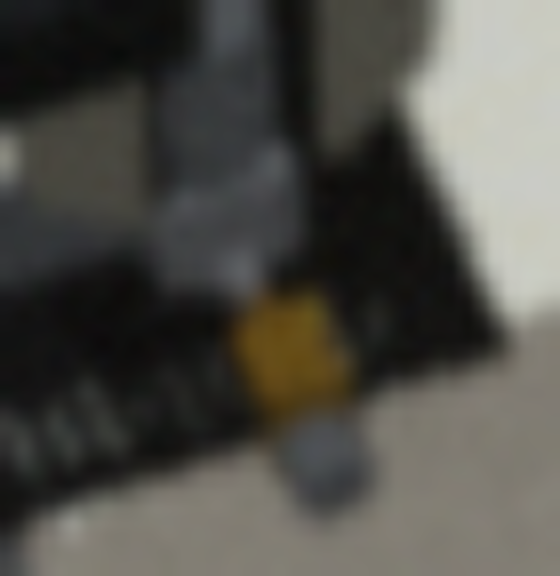

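```bash
python3 - <<'E'
from h import *
s,t=load('scene'),load('top')
K=np.array([.546,-.0023,.140])
def T(a,b,n):
    X,g=tri(s,a,t,b);D=X-K;print(n,'gap',round(g*1000,1),'rel x,y,z',(D@ex*1000).round(2),(D@ey*1000).round(2),(D[2]*1000+143).round(2))
for a in((311.1,249.8),(311.1,250.3),(310.6,250.3)):
  for b in((309.3,221.7),(309.6,221.6)): T(a,b,(a,b))
# clip body extents: yellow edges in averaged scene, red-blue at half level
F=np.load('avg_a32.npy');yl=F[...,2]-F[...,0]
np.set_printoptions(linewidth=200);print(np.c_[np.arange(247,262),yl[247:262,306:320].round().astype(int)])
# shadow-free check: screw (grey thumbscrew) 
g=cv2.imread('pics/top0.png');print(g[214:228,294:312,0])
E
```

```text
((311.1, 249.8), (309.3, 221.7)) gap 2.7 rel x,y,z -33.04 15.51 103.51
((311.1, 249.8), (309.6, 221.6)) gap 3.3 rel x,y,z -32.89 15.1 103.12
((311.1, 250.3), (309.3, 221.7)) gap 2.9 rel x,y,z -32.82 15.62 102.04
((311.1, 250.3), (309.6, 221.6)) gap 3.5 rel x,y,z -32.67 15.21 101.65
((310.6, 250.3), (309.3, 221.7)) gap 2.0 rel x,y,z -32.35 15.37 101.76
((310.6, 250.3), (309.6, 221.6)) gap 2.6 rel x,y,z -32.2 14.96 101.36
[[247  -2  -2  -2  -3  -3  -2  -2   0   1   3   1   0   2   1]
 [248  -2  -3  -3  -4  -3  -2   0   0   1   4   2   2   1   1]
 [249  -1  -1  -2  -2  -1   4   4   6   7   2   0   1   2   1]
 [250   0  -1  -1   2   8  20  21  21  21   9   1   2   1   2]
 [251   1   0   1   7  21  37  40  42  39  18   3   2   2   2]
 [252   1   3   3  18  38  44  49  48  44  24   6   1   0   0]
 [253   1   0   3  20  44  48  49  48  44  27  11   2   0   2]
 [254   1   1   2  13  37  46  49  50  46  37  21   7   2   2]
 [255   0   1   1   6  27  45  48  45  45  41  27   8   2   1]
 [256   2   1   2   3  16  36  42  40  38  33  24   8   4   6]
 [257   1   1   2   2   7  22  33  29  22  20 
[... 620 characters left out ...]
101 103  89  43  34  30]
 [150 156 159 150 120 116 113  98  59  52  65  71  70  63  29  30  38  36]
 [159 154 161 153 138 139 118  75  58  60  62  66  67  53  44  38  35  30]
 [155 158 152 144 134 136 127  83  64  64  62  69  72  72  73  65  29  37]
 [153 157 155 131 101 105  94  68  76  74  67  72  67  59  52  47  38  36]
 [159 161 154 123  88  84  80  45  26  20  34  40  53  63  62  37  28  45]
 [160 160 161 161 148 130 125  91  44  27  32  37  23  31  39  36  33  20]
 [155 157 158 160 156 156 160 154 115  65  83  91  78  60  61  39  45  36]
 [154 157 159 155 155 160 155 149 108  37  39  48  38  47  62  28  27  31]
 [151 158 159 154 154 155 159 131  60  45  61  66  57  37  37  32  38  36]]
```

The pictures give the clip at 32.2–33.0 mm by triangulation and the slide at 32.3–32.5 mm, from both TCP travel and pointer shift in the picture, so they are level to within about 0.5 mm. The clip's pixels are unchanged. One hold call, then a last check of the vial and bystanders.

Request:
jog_arm(increments=[{"slide": [0,-0.1,0],"roll": 0,"gripper": 0.1},{"slide": [0,-0.2,0],"roll": 0,"gripper": 0.1},{"slide": [0,-0.2,0],"roll": 0,"gripper": 0.1},{"slide": [0,-0.2,0],"roll": 0,"gripper": 0.1},{"slide": [0,-0.2,0],"roll": 0,"gripper": 0.1},{"slide": [0,-0.2,0],"roll": 0,"gripper": 0.1},{"slide": [0,-0.2,0],"roll": 0,"gripper": 0.1},{"slide": [0,-0.2,0],"roll": 0,"gripper": 0.1},{"slide": [0,-0.2,0],"roll": 0,"gripper": 0.1},{"slide": [0,-0.2,0],"roll": 0,"gripper": 0.1}])

```text
clock: 22.98
position: [0.5138, 0.0048, 0.1207]
ee_rot: [2.359, 2.071, 0.006]
force: [9.7, -1.0, -10.2]
width: 0.186
```

```bash
python3 vc.py fin; python3 look.py finc; python3 - <<'E'
from h import *
cv2.imwrite('pics/final_full.png',load('scene')['frame'])
E
```

```text
t 22.98 pos [0.5138 0.0048 0.1207] xax [0.129 0.992 0.001] yax [ 0.992 -0.129  0.004] tilt -1.0 w 0.186 F [  9.7  -1.  -10.2]
slide [129.3 102.2  31.3]
world yaw turn to align y with x-phot 0.0007625800626320789 => roll -0.0007625800626320789  j7 -0.5776091626067441
[272 318  16  16 165] [280.33333333 325.80606061]
n 97 z 0.08842060874288316 0.1248765310488631 offset [-0.3 -0.3] world [0.6322 0.1195]
t 23.03 pos [0.5137 0.0049 0.1207] xax [0.129 0.992 0.001] yax [ 0.992 -0.129  0.004] tilt -1.0 w 0.186 F [  9.7  -1.8 -10.6]
slide [ 0.1 32.5  0.8]
world yaw turn to align y with x-phot 0.0006189764504069828 => roll -0.0006189764504069828  j7 -0.5775452499171045
out of shut along -x: 32.42
```

View pics/final_full.png

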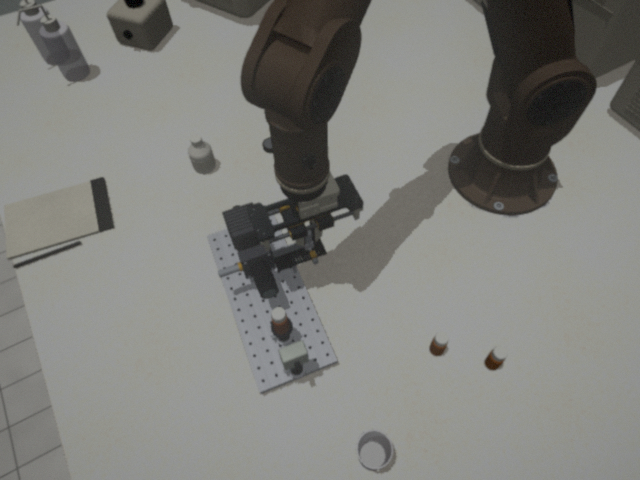

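View pics/fin.png

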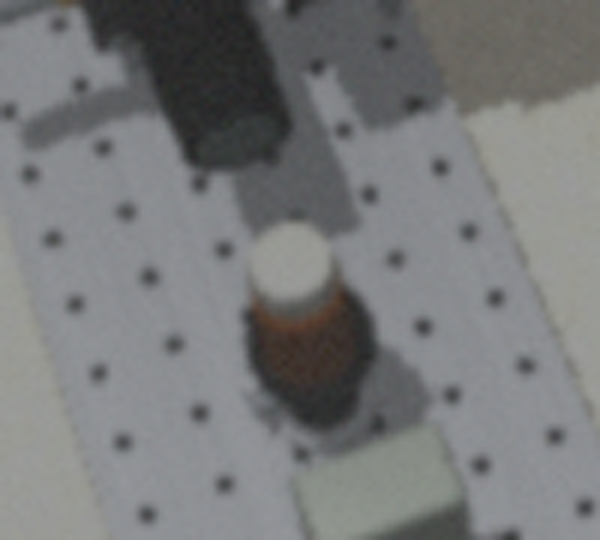

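The full scene picture shows the vial upright and centred on the stage at about (281,323), with an offset of 0.3 mm. The gripper holds the knob drawn out beside the clip at (312,253), and the bottle (202,157), beaker (375,450) and lens cap (270,145) are where they started. Handing in.

```bash
python3 -c "
from cell import arm
print(arm.sign_off())"
```

```text
the job is handed in; nothing more can be done
None
```

The vial farthest from the base is upright on the sample stage. I set it down gently (about 7 N) and released it with the shutter still shut. I then drew the shutter slide out to the clip, still holding the knob with a 40 N grip when I handed in at about 23 s.

- **Vial:** the last camera check put its centre about 0.4 mm from the stage centre, standing upright.
- **Pointers:** the slide reads 32.4 mm from arm travel. The clip triangulates to 32.2–33.0 mm from the knob's shut position. Single-view estimates were wider, from about 31 mm in top to 34–35 mm in scene, so I trust "level" to about 0.5–1 mm.
- **Other things:** the clip's pixels did not change while I pulled. The bottle and beaker looked untouched. The lens cap is half hidden by the arm in the last picture, but the part that shows is where it was.
- **One problem:** on the first approach to the knob, something on the gripper touched the photometer. From the picture I think it was a wing of the gripper body on the housing. It peaked at a reading of about 40 N upward (about 42 N in all, by end-of-move readings), which is right at the 40 N limit and could count as over it. I backed off 4 mm and gripped again clear of it before pulling.

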